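# Brush out a clamped cover can, open the rail jaw one hole, hold the pin home

## Robot

A 6-joint arm with a two-finger parallel gripper is mounted at the origin on the work surface. World frame = base frame: x ahead of the robot, y to its left, z up, the work surface at z = 0. Lengths are in m, angles in degrees, forces in N, time in s.
With the tool pointing down it reaches from about 0.375 to 0.9 m from the base axis. Payload 3.1 kg.
Tool frame: the origin (TCP) lies midway between the tips of the shut fingers; the grasp point (between the pads) lies 19 mm behind it; z points along the fingers, y is the direction in which the jaws open and shut (so a half turn about z gives the same grasp; the last joint's range is limited). The gripper opens to 87 mm and grips with 3 to 60 N. Pads are 19 mm wide; open, the fingers measure 117 mm over their backs; the gripper's body (75 mm by 190 mm) begins 51 mm behind the grasp point.
Start: joints at [55.777, 30.224, 82.088, -0, 67.689, -10.227], TCP at [0.254, 0.571, 0.223] pointing down, gripper open.
Joint ranges: [-176.69, 176.69], [-43.24, 126.21], [12.49, 139.97], [-82, 262], [0, 151.66], [-163.58, 163.58]. Speed limits (degrees/s): [159.86, 159.86, 180, 180, 180, 180].

## Interface

Orientations are given as a 3x3 rotation matrix whose columns are the frame's x, y, z axes.
In Python, from rig import bot gives the robot as it stands.
- The arm moves only by the tool carry_out, never from a script. Its arguments are lists of equal length, an entry for each row: "grip": the gripper's target within -1 to 1 (fully open at 1, half-way at 0, shut at -1); "slide": the shift along the tool's x, y, z in mm, a list of three; "twist": the turn, a rotation vector about the tool's x, y, z in rad, a list of three. In form: {"grip": [grip, ...], "slide": [[dx, dy, dz], ...], "twist": [[wx, wy, wz], ...]}. A call has 1 to 12 rows; each row shifts and turns the pose as measured when the row begins, along the tool's axes as they then stand; what a row does not reach is not made up. A row lasts 1/10 s, in which the tool goes at most 50 mm and 8.59 degrees, less where a joint would pass 70% of its speed; a pose out of reach is approached as far as the arm can. A call is refused whole if a number of a shift passes 50 or a number of a turn 0.15, either way. A call with a gripper value outside its range is refused whole. The fingers move at their own pace and stop on an object; the grip force is fixed at half the most. Time passes only in rows, so rows that do not move let the fingers close. It gives the time, the measured TCP pose, the force and the opening at its end, in the units of the state.
- bot.read_state(): the state, without advancing time (a new reading comes with each control period).
- bot.capture(name): name is "scene" or "top" or "wrist"; returns a dict with "color" (400x640x3 uint8, red, green, blue), "depth" (400x640 float32, m along the optical axis (not along the pixel's ray), 0 where there is no reading), "fx", "fy", "cx", "cy" (pixels), "k1" (the pictures are not rectified: a ray, as slopes to the right and down, at radius r is drawn at 1 + k1 r^2 times it, then the intrinsics apply), "position" and "rotation" of the camera in the world; the wrist camera has in their place "T_tool_cam" (4x4, takes a point from camera to tool coordinates, whose origin is the TCP and whose axes are the flange's). Camera axes: x right, y up, looking along -z (the intrinsics and any distortion apply to the point x, -y, -z); pixel columns grow to the right and rows downward; lengths in m; the calibration is good to about 2 mm. A picture is of the moment at which its call begins: read the wrist's pose just before it.
- bot.hand_in(): hands the job in, once; it reports no verdict.
The state is a dict: "time_s": time; "joint_positions": joint angles; "qvel": joint speeds; "tau": joint torques, N m; "position": TCP position; "tcp_rot": TCP orientation; "force": force on the tool from outside, world axes, zero at the start; "moment": the same for the moment, N m; "opening": opening from 0.0 (shut) to 1.0 (fully open).
Only numpy, scipy, OpenCV 4.12 (cv2) and the standard library are available. Lean on these libraries where they do the work, as an engineer would, in place of code of your own. Each camera call takes 0.05 s, during which the arm holds its last target.

## Task

The steel cover can clamped mouth-up in the clamping rail has to be dusted out and freed: take the bottle brush from the mug, and with the can still clamped push the brush down to the bottom of the can three times, drawing it up between until the bristles stand well out of the mouth but their lower end is still in the can; then stand the brush back in the mug. Next pull up the knob of the lock plunger, slide the jaw away from the can to the very next hole of the rail and let the pin go fully home there. Finish while still holding the knob with the pin home, so that the jaw cannot creep while the can is lifted out; leave the can standing on its seat and everything else on the bench where it is.

Things in the scene. Friction and masses are not known exactly. Their poses are not given: they have to be found in the camera images.
- cradle: the clamping rail, fixed to the bench: grey base plate 100 (x) x 320 (y) x 8 mm, on it a steel rectangular tube 40 wide that runs along this body's y axis, its top 30 above the bench, with a row of 10 mm round holes 20 mm apart along its middle. Origin: centre of the base plate's underside; z up. The fixed V jaw and the can are towards -y, the sliding jaw and the plunger towards +y
- can_seat (a point): centre of the flat seat on the rail on which the can stands, 34 mm above the bench, 75 mm to -y of the rail's origin; axes as the rail's
- jaw_slide (a joint): travel of the sliding V jaw along the rail's +y axis, m: 0 where it starts (closed on the can, 2 mm or less of play, pin in its hole), growing as it moves away from the can; +0.020 is the next hole, then 0.040, 0.060. Runs with about 2.5 N friction once the pin is out. The jaw's saddle is 52 wide, its top 41 mm above the bench; its upright V plate, 62 wide, reaches 84 mm above the bench and its back face stands 45 mm from the plunger's axis on the can's side
- plunger: the lock plunger (index pin with pull knob) that stands upright on the sliding jaw and rides with it: black cylindrical knob 25 across and 22 tall on a steel barrel 18 across. Origin: on its axis at the knob's underside, 60 mm above the bench with the pin home (knob top 82 mm); z up, y along the rail. Starts 20 mm to +y of the rail's origin. An 8 mm round-nosed pin below it goes 8 mm into the rail's hole with 1 mm play all round
- plunger_lift (a joint): how far the knob is pulled up, m: 0 pin fully home, 0.012 the stop; at 0.008 and above the pin is clear of the rail and the jaw can slide. A spring pushes it down with 5 N at 0 and 8 N at the stop; let down between holes the pin rides on the rail at about 0.007
- can: loose round steel cover can standing mouth up on the seat between the V jaws: 66 outside, 60 inside, 88 tall, wall and bottom 3 mm thick. Origin: centre of its underside; z up
- can_floor (a point): centre of the can's inner floor, 3 mm above its underside; axes as the can's, z up
- can_mouth (a point): centre of the can's mouth, 88 mm above its underside (122 mm above the bench)
- brush: loose bottle brush, 205 long, standing head down in the mug: dark bristle head 54 across and 62 tall at the bottom (soft, its stiff core is 34 across and flat below), then a thin wire stem, then a round brown wooden handle 18 across from 105 to 205 mm above the tip. Origin: centre of the lower end (the tip); z points up along the brush to the handle
- brush_handle (a point): middle of the handle's grip zone, on its axis, 165 mm above the tip
- mug: loose white ceramic mug with a side handle at its +y, 80 outside, 72 inside, 85 tall, floor 5 mm thick; the brush stands in it. Origin: centre of its underside
- mug_in (a point): centre of the mug's inner floor, 5 mm above its underside; axes as the mug's
- valve_a: bystander, loose, to be left alone: output valve (vacuum tube) standing on its black base, glass bulb, 38 across, 112 tall; origin under its centre
- valve_b: bystander, loose, to be left alone: a second output valve like the first
- spare_cover: bystander, loose, to be left alone: round steel cover standing mouth down (closed end up), 66 across, 88 tall; origin under its centre
- carton: bystander, loose, to be left alone: white upright cardboard carton, 62 x 62 x 115 tall; origin under its centre
- meter: bystander, loose, to be left alone: black hand-held test meter lying on its back, 160 x 85 x 36; origin under its centre
- bin: bystander, loose, to be left alone: open grey plastic parts bin, empty, 100 x 100 x 50 tall; origin under its centre
- screwdriver: bystander, loose, to be left alone: screwdriver lying on the bench, 170 long, handle 26 thick; origin under its middle, long axis x
- reel: bystander, loose, to be left alone: grey reel standing on its flange, 54 across, 40 tall; origin under its centre
Mind the look-alikes: they are no part of the job. Of the things like the brush, leave any that is orange; of the rest the smaller one is meant. Leave any blue look-alike of the mug alone.

How it is judged (in metres and radians):
On the way, in this order (a step that is already met when the one before it is completed fails the run):
1. brush pushed down to the bottom of the clamped can (tip within 15 mm of its floor) (z of brush in the frame of can_floor below 0.015 m and horizontal distance between brush and can_floor below 0.016 m and value of joint jaw_slide below 0.004 m and value of joint plunger_lift below 0.003 m), for 0.05 s.
2. brush drawn up, tip 42 to 85 mm above the can's floor, still in the can (z of brush in the frame of can_floor between 0.042 and 0.085 m and horizontal distance between brush and can_floor below 0.016 m and value of joint jaw_slide below 0.004 m and value of joint plunger_lift below 0.003 m), for 0.05 s.
3. down to the bottom a second time (all of step 1), for 0.05 s.
4. drawn up again (all of step 2), for 0.05 s.
5. down to the bottom a third time (all of step 3), for 0.05 s.
6. brush standing in the mug and let go (z of brush in the frame of mug_in below 0.03 m and horizontal distance between brush and mug_in below 0.034 m and angle between mug's own z axis and vertical below 0.2 rad and contact force between the fingers and brush below 0.1 N and linear speed of brush below 0.05 m/s), for 0.2 s.
7. knob pulled up (6 mm or more) so that the pin leaves its hole (value of joint plunger_lift above 0.006 m), for 0.05 s.
8. jaw at the next hole with the pin home (value of joint jaw_slide between 0.0175 and 0.0225 m and value of joint plunger_lift below 0.0015 m), for 0.2 s.
At the end, for the whole second after the job is handed in: Jaw at the next hole (20 mm from its start, within 2.5 mm), knob within 1.5 mm of fully home and still held by the fingers (over 2 N), can upright within 20 mm of its seat centre, brush in the mug with its tip within 30 mm of the mug floor, all through the last second (all of step 8 and contact force between the fingers and plunger above 2 N and velocity of joint jaw_slide below 0.01 m/s and angle between can's own z axis and vertical below 0.1 rad and distance between can and can_seat below 0.02 m and z of brush in the frame of mug_in below 0.03 m and horizontal distance between brush and mug_in below 0.034 m and angle between mug's own z axis and vertical below 0.2 rad); the arm keeps its last pose, push and grip.
It fails at once if a valve shifted by more than 30 mm (distance of any of valve_a, valve_b from where it was at the start of the episode above 0.03 m).
It fails at once if the spare cover, the white carton or the test meter shifted by more than 30 mm (distance of any of spare_cover, carton, meter from where it was at the start of the episode above 0.03 m).
It fails at once if the parts bin, the screwdriver or the reel shifted by more than 30 mm (distance of any of bin, screwdriver, reel from where it was at the start of the episode above 0.03 m).
It fails at once if the can tipped over or lifted off its seat (angle between can's own z axis and vertical above 0.3 rad or z of can in the frame of can_seat above 0.02 m).
It also fails if it takes over 64 s, if anything falls off the work surface, if the arm or the gripper's body presses on something with over 40 N, if the wrist force passes 120 N, or if a joint passes its speed limit or range.

## Working session

There is one attempt and no reset: what is moved stays moved. The work goes in short steps, Python scripts to look and compute and a tool call to move; the robot and the scene stay as the last step left them, time stands still between calls to the robot, and variables do not carry over. Pictures are saved under pics/ and viewed, and the job is handed in when it is done.

Besides the shell and the picture viewer there is one more tool, called after "Emit:" by a JSON object that holds its "method" and its "body", one argument or row to a line. carry_out: Moves the arm, as the interface text tells. Its arguments: {"type":"object","properties":{"grip":{"type":"array"},"slide":{"type":"array"},"twist":{"type":"array"}},"required":["grip","slide","twist"]}

```bash
mkdir -p pics; ls; python3 - <<'E'
from rig import bot
import cv2,numpy as np,pickle
s=bot.read_state();print(s)
for n in ("scene","top","wrist"):
    c=bot.capture(n);pickle.dump((s,c),open(f"{n}0.pkl","wb"))
    cv2.imwrite(f"pics/{n}0.png",c["color"][:,:,::-1])
    print(n,{k:v for k,v in c.items() if k not in("color","depth")})
E
```

```text
pics
{'time_s': 0.0, 'joint_positions': array([ 5.57775998e+01,  3.02801812e+01,  8.21557418e+01, -6.15325863e-04,
        6.76873807e+01, -1.02269535e+01]), 'qvel': array([-0.07542858,  0.04808637, -0.07143485,  0.05955664, -0.04449179,
        0.08738043]), 'tau': array([-2.43665090e-04, -4.40049970e+01, -1.76591367e+01,  6.32056966e-02,
        5.82878315e-02, -1.97151066e-04]), 'position': array([0.25372652, 0.57039412, 0.22156216]), 'tcp_rot': array([[-9.13579217e-01,  4.06659034e-01, -1.20211489e-03],
       [ 4.06660640e-01,  9.13577549e-01, -1.78503743e-03],
       [ 3.72323578e-04, -2.11962591e-03, -9.99997684e-01]]), 'force': array([0.03023468, 0.28711247, 0.05088092]), 'moment': array([ 0.02050493, -0.00915614,  0.0059887 ]), 'opening': 1.002559193979494}
scene {'fx': 444.28595761389255, 'fy': 444.28595761389255, 'cx': 327.7223316673263, 'cy': 197.64003998099713, 'k1': 0.009811873478969444, 'position': array([1.59707335, 0.40463495, 0.95913618]), 'rotation': array([[-0.34049129, -0.55414109,  0.75960077],
       [ 0.94023913, -0.19722493,  0.27758371],
       [-0.00400833,
[... 173 characters left out ...]
tion': array([0.37282967, 0.00360422, 1.29154284]), 'rotation': array([[ 0.02066261,  0.99020456, -0.13808688],
       [-0.99936324,  0.02447446,  0.02596383],
       [ 0.0290891 ,  0.13746247,  0.99007974]])}
wrist {'fx': 328.0749735867628, 'fy': 328.0749735867628, 'cx': 317.5357745721456, 'cy': 207.8988187873614, 'k1': -0.01630661032745872, 'T_tool_cam': array([[ 6.32588791e-04,  9.55780488e-01,  2.94080360e-01,
         8.13944327e-02],
       [ 9.99999475e-01, -8.41654850e-04,  5.84360088e-04,
        -3.07013939e-04],
       [ 8.06034131e-04,  2.94079835e-01, -9.55780519e-01,
        -1.62357611e-01],
       [ 0.00000000e+00,  0.00000000e+00,  0.00000000e+00,
         1.00000000e+00]])}
```

View pics/scene0.png

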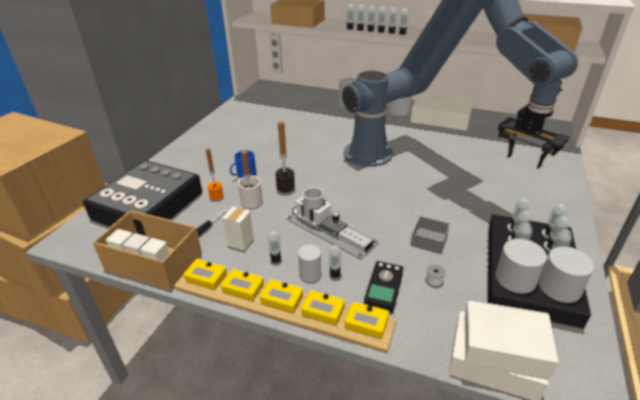

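View pics/top0.png

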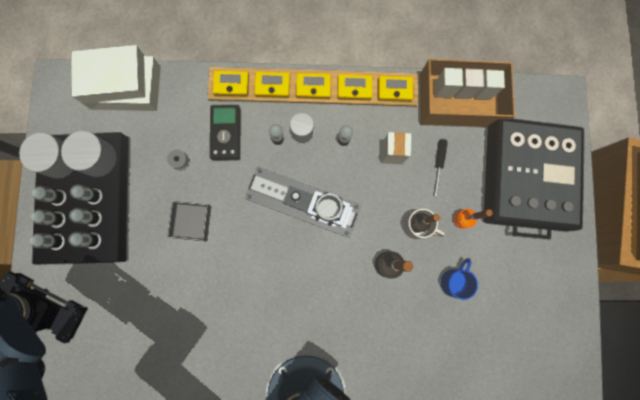

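View pics/wrist0.png

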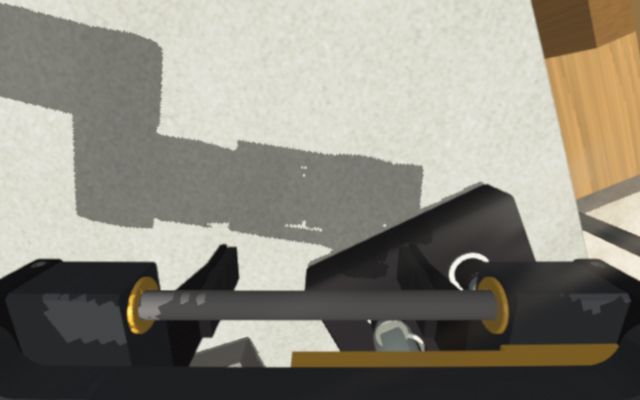

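Brush candidates (top view px): dark head in the white mug (423,222), orange one (465,217), and a larger dark one standing free (391,264). By the description it is the one in the white mug. The mug look-alike is the blue one at (459,280).

```bash
cat > h.py <<'E'
import numpy as np,cv2,pickle
from rig import bot
def campose(s,c):
    if "position" in c: return np.array(c["position"]),np.array(c["rotation"])
    T=np.array(c["T_tool_cam"]);R=np.array(s["tcp_rot"]);return np.array(s["position"])+R@T[:3,3],R@T[:3,:3]
def KD(c): return np.array([[c["fx"],0,c["cx"]],[0,c["fy"],c["cy"]],[0,0,1]]),np.array([c["k1"],0,0,0,0.])
def rays(s,c,uv):
    K,D=KD(c);p,R=campose(s,c)
    n=cv2.undistortPoints(np.array(uv,float).reshape(-1,1,2),K,D)[:,0]
    d=np.c_[n[:,0],-n[:,1],-np.ones(len(n))]
    return p,d@R.T
def onz(s,c,uv,z):
    p,d=rays(s,c,uv);return p+d*((z-p[2])/d[:,2])[:,None]
def cloud(s,c):
    v,u=np.mgrid[:400,:640];p,d=rays(s,c,np.c_[u.ravel(),v.ravel()])
    return (p+d*c["depth"].reshape(-1,1)).reshape(400,640,3)
def proj(s,c,X):
    K,D=KD(c);p,R=campose(s,c);q=(np.atleast_2d(X)-p)@R
    n=np.c_[q[:,0]/-q[:,2],-q[:,1]/-q[:,2],np.ones(len(q))]
    return cv2.projectPoints(n,np.zeros(3),np.zeros(3),K,D)[0][:,0]
def load(n): return pickle.load(open(n+".pkl","rb"))
def crop(c,f,u0,v0,u1,v1,k):
    cv2.imwrite("pics/"+f+".png",cv2.resize(c["color"][v0:v1,u0:u1,::-1],None,fx=k,fy=k,interpolation=cv2.INTER_CUBIC))
def shot(n,f):
    s=bot.read_state();c=bot.capture(n);pickle.dump((s,c),open(f+".pkl","wb"));return s,c
E
python3 - <<'E'
from h import *
s,c=load("top0");crop(c,"topA",240,150,500,300,3)
s,c=load("scene0");crop(c,"scA",190,110,390,260,4)
s,c=load("top0");P=cloud(s,c);print((c["depth"]>0).mean())
for u,v in [(423,222),(600,300),(500,330),(328,207),(301,121),(391,264)]: print(u,v,P[v,u])
E
```

```text
0.99607421875
423 222 [ 0.47126123 -0.29771243  0.11172392]
600 300 [ 0.20105631 -1.3309427  -0.72584711]
500 330 [ 0.17751382 -0.54744817 -0.00262178]
328 207 [ 0.51380563 -0.04986444  0.03412687]
301 121 [0.74330116 0.03096389 0.08829654]
391 264 [ 0.36063967 -0.2062033   0.14809524]
```

View pics/topA.png

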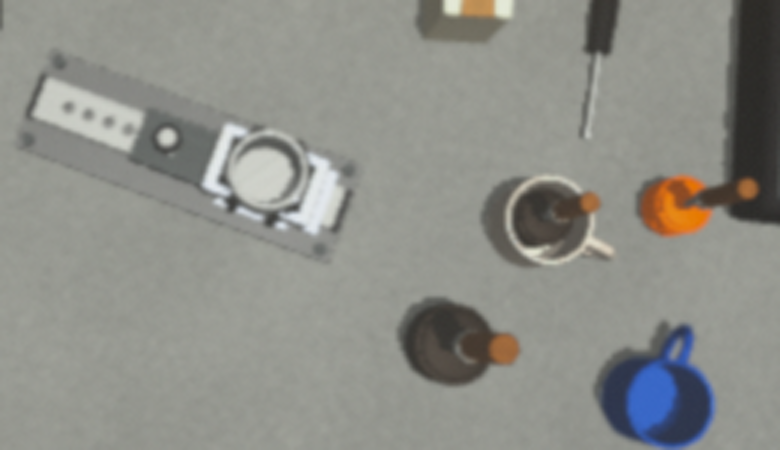

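View pics/scA.png

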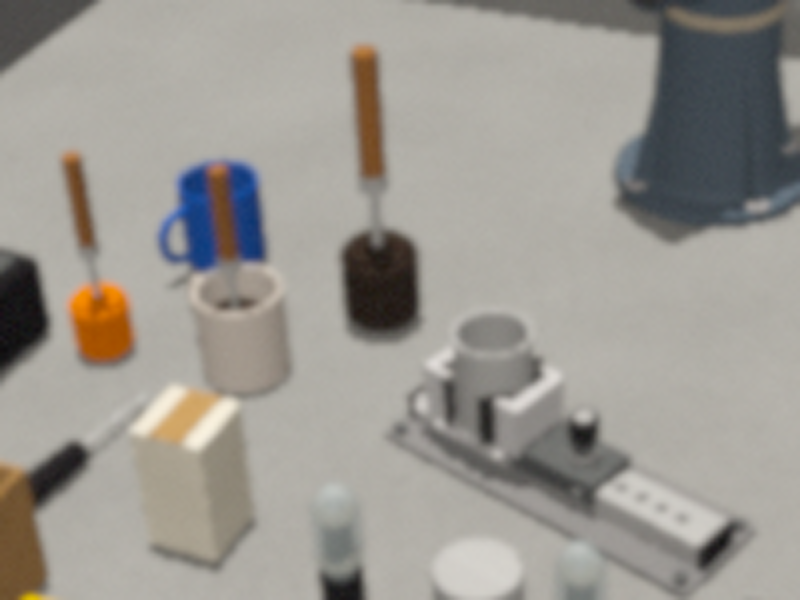

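The close crop confirms it: the small brown-handled dark brush stands in the white mug, with its handle top at crop (589,202). The knob is at (166,137) and the can mouth at (267,170). Next come coarse positions.

```bash
python3 - <<'E'
from h import *
s,c=load("top0")
t=lambda u,v:(240+u/3,150+v/3)
for n,(u,v),z in [("handletop",(589,202),.21),("mugrim",(550,220),.085),("knob",(166,137),.082),("mouth",(267,170),.122),
 ("bp1",(52,50),.008),("bp2",(15,148),.008),("bp3",(358,160),.008),("bp4",(328,264),.008),("h1",(68,107),.03),("h4",(128,129),.03),("mughandle",(612,252),.06),("bigtop",(504,348),.26),("orangetop",(747,188),.16)]:
    print(n,onz(s,c,[t(u,v)],z)[0].round(4))
P=cloud(s,c)
# handle top from depth, brown mask
col=c["color"].astype(int)
m=(col[...,0]-col[...,2]>40)&(P[...,2]>.1)&(np.abs(P[...,0]-.47)<.12)&(np.abs(P[...,1]+.3)<.12)
q=P[m];print(len(q))
for z in (.11,.13,.15,.17,.19,.205):
    k=q[np.abs(q[:,2]-z)<.012]; print(z,len(k),k.mean(0).round(4) if len(k) else "")
s2,c2=load("scene0");P2=cloud(s2,c2);col=c2["color"].astype(int)
m=(col[...,0]-col[...,2]>40)&(P2[...,2]>.1)&(P2[...,2]<.3)&(np.abs(P2[...,0]-.45)<.1)&(np.abs(P2[...,1]+.3)<.07)
q=P2[m];print(len(q))
for z in (.11,.13,.15,.17,.19,.205):
    k=q[np.abs(q[:,2]-z)<.012]; print(z,len(k),k.mean(0).round(4) if len(k) else "")
E
```

```text
handletop [ 0.4751 -0.3054  0.21  ]
mugrim [ 0.4699 -0.3054  0.085 ]
knob [0.537  0.0407 0.082 ]
mouth [ 0.5049 -0.0487  0.122 ]
bp1 [0.6285 0.1546 0.008 ]
bp2 [0.533  0.1859 0.008 ]
bp3 [ 0.5294 -0.1405  0.008 ]
bp4 [ 0.4299 -0.1131  0.008 ]
h1 [0.5702 0.1349 0.03  ]
h4 [0.5507 0.078  0.03  ]
mughandle [ 0.4438 -0.3691  0.06  ]
bigtop [ 0.358  -0.2246  0.26  ]
orangetop [ 0.4947 -0.4569  0.16  ]
120
0.11 0 
0.13 0 
0.15 0 
0.17 0 
0.19 0 
0.205 42 [ 0.4756 -0.3054  0.2082]
75
0.11 1 [ 0.4774 -0.3058  0.12  ]
0.13 15 [ 0.4817 -0.3007  0.1317]
0.15 18 [ 0.4822 -0.2993  0.1494]
0.17 19 [ 0.4822 -0.3003  0.1702]
0.19 19 [ 0.4828 -0.3005  0.1912]
0.205 21 [ 0.4818 -0.3009  0.204 ]
```

Emit:
{"method": "carry_out", "body": {
  "grip": [1,1,1,1,1,1,1,1,1,1,1],
  "slide": [
    [0,0,-20],
    [0,0,-25],
    [0,0,-25],
    [0,0,-15],
    [0,0,0],
    [0,0,0],
    [0,0,0],
    [0,0,0],
    [0,0,0],
    [0,0,0],
    [0,0,0]
  ],
  "twist": [
    [0,0,0],
    [0,0,0.1],
    [0,0,0.15],
    [0,0,0.15],
    [0,0,0.15],
    [0,0,0.15],
    [0,0,0.15],
    [0,0,0.15],
    [0,0,0.15],
    [0,0,0.15],
    [0,0,0.15]
  ]
}}

```text
time_s: 1.25
position: [0.252, 0.5679, 0.3052]
tcp_rot: [[0.299, 0.954, -0.007], [0.954, -0.299, -0.011], [-0.013, -0.004, -1.0]]
force: [-0.3, 1.0, -0.1]
opening: 1.0
```

```bash
cat > plan.py <<'E'
import sys
from h import *
a=[float(x) for x in sys.argv[1:]]
s=bot.read_state();R=np.array(s["tcp_rot"]);p=np.array(s["position"])
print("t",round(s["time_s"],2),"pos",p.round(4),"yaw(y-axis)",np.degrees(np.arctan2(R[1,1],R[0,1])).round(2),"zaxis",R[:,2].round(4),"F",np.round(s["force"],1),"open",round(s["opening"],3),"q",np.round(s["joint_positions"],0))
if len(a)>=3:
    d=R.T@(np.array(a[:3])-p)*1000
    print("tool delta mm",d.round(1),"len",np.linalg.norm(d).round(1))
yaw=a[3] if len(a)>3 else -19
y=np.array([np.cos(np.radians(yaw)),np.sin(np.radians(yaw)),0]);z=np.array([0,0,-1.])
T=np.c_[np.cross(y,z),y,z]
print("twist needed",cv2.Rodrigues(R.T@T)[0].ravel().round(4))
E
python3 plan.py .475 -.305 .30
```

```text
t 1.25 pos [0.252  0.5679 0.3052] yaw(y-axis) -17.42 zaxis [-0.0075 -0.011  -0.9999] F [-0.3  1.  -0.1] open 1.0 q [56. 26. 76.  0. 79. 73.]
tool delta mm [-766.   474.2   13.1] len 901.0
twist needed [-0.0037  0.0128  0.0275]
```

Emit:
{"method": "carry_out", "body": {
  "grip": [1,1,1,1,1,1,1,1,1,1,1,1],
  "slide": [
    [-15,15,0],
    [-31,31,0],
    [-31,31,0],
    [-31,31,0],
    [-31,31,0],
    [-31,31,0],
    [-31,31,0],
    [-31,31,0],
    [-31,31,0],
    [-31,31,0],
    [-31,31,0],
    [-31,31,0]
  ],
  "twist": [
    [0,0.013,0.028],
    [0,0,0],
    [0,0,0],
    [0,0,0],
    [0,0,0],
    [0,0,0],
    [0,0,0],
    [0,0,0],
    [0,0,0],
    [0,0,0],
    [0,0,0],
    [0,0,0]
  ]
}}

```text
time_s: 2.45
position: [0.4758, 0.1032, 0.3]
tcp_rot: [[0.319, 0.948, -0.006], [0.948, -0.319, 0.002], [-0.0, -0.007, -1.0]]
force: [-0.3, 0.1, -1.1]
opening: 0.996
```

```bash
python3 plan.py .50 -.28 .30
```

```text
t 2.45 pos [0.4758 0.1032 0.3   ] yaw(y-axis) -18.59 zaxis [-0.0063  0.0018 -1.    ] F [-0.3  0.1 -1.1] open 0.996 q [-1. 14. 95.  0. 71. 18.]
tool delta mm [-355.5  145.    -0.9] len 383.9
twist needed [-0.0065  0.0003  0.0072]
```

Emit:
{"method": "carry_out", "body": {
  "grip": [1,1,1,1,1],
  "slide": [
    [-27,16,0],
    [-27,16,0],
    [-27,16,0],
    [-27,16,0],
    [0,0,0]
  ],
  "twist": [
    [0,0,0],
    [0,0,0],
    [0,0,0],
    [0,0,0],
    [0,0,0]
  ]
}}

```text
time_s: 2.95
position: [0.5047, -0.0305, 0.2985]
tcp_rot: [[0.326, 0.945, -0.006], [0.945, -0.326, 0.0], [-0.002, -0.006, -1.0]]
force: [-0.1, 0.0, -0.2]
opening: 1.001
```

```bash
python3 plan.py .475 -.305 .30; python3 -c "
from h import *
s,c=shot('wrist','w1');cv2.imwrite('pics/w1.png',c['color'][:,:,::-1])"
```

```text
t 2.95 pos [ 0.5047 -0.0305  0.2985] yaw(y-axis) -19.03 zaxis [-5.7e-03  3.0e-04 -1.0e+00] F [-0.1  0.  -0.2] open 1.001 q [-16.  16.  93.  -0.  71.   3.]
tool delta mm [-269.2   61.4   -1.4] len 276.1
twist needed [-0.0055  0.0015 -0.0005]
```

View pics/w1.png

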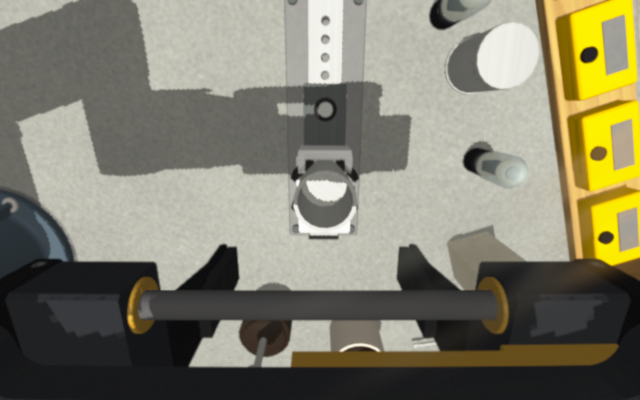

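The wrist view shows the can mouth at about (324,200), the knob at (325,109) and the holes at (325,20), (325,39), (325,57) and (325,75). I'll fit the circles.

```bash
python3 - <<'E'
from h import *
s,c=load("w1");crop(c,"w1c",270,0,380,250,3)
P=cloud(s,c)
m=(np.abs(P[...,2]-.122)<.006)&(np.linalg.norm(P[...,:2]-[.505,-.049],axis=-1)<.05)
q=P[m];A=np.c_[2*q[:,:2],np.ones(len(q))]
x=np.linalg.lstsq(A,(q[:,:2]**2).sum(1),rcond=None)[0];print("can fit",x[:2],np.sqrt(x[2]+x[:2]@x[:2]),len(q),q[:,2].mean())
v,u=np.nonzero(m);(cx,cy),ax,_=cv2.fitEllipse(cv2.convexHull(np.c_[u,v].astype(np.float32)));print(cx,cy,ax,onz(s,c,[(cx,cy)],.122))
m=(np.abs(P[...,2]-.082)<.008)&(np.linalg.norm(P[...,:2]-[.537,.041],axis=-1)<.025)
q=P[m];print("knob",q.mean(0),(q.max(0)+q.min(0))/2,len(q))
print("holes",onz(s,c,[(325,20),(325,39),(325,57),(325,75)],.03).round(4), "knob",onz(s,c,[(325,109)],.082))
E
```

```text
can fit [ 0.50570952 -0.04827849] 0.031887787942129736 894 0.1216458023819346
325.1081237792969 200.5669403076172 (61.63764190673828, 63.67489242553711) [[ 0.50599839 -0.04766481  0.122     ]]
knob [0.53648013 0.04043952 0.08210112] [0.53649818 0.04000726 0.08021032] 424
holes [[0.5692 0.1356 0.03  ]
 [0.5627 0.1164 0.03  ]
 [0.5564 0.0977 0.03  ]
 [0.5499 0.0784 0.03  ]] knob [[0.53649066 0.0411979  0.082     ]]
```

View pics/w1c.png

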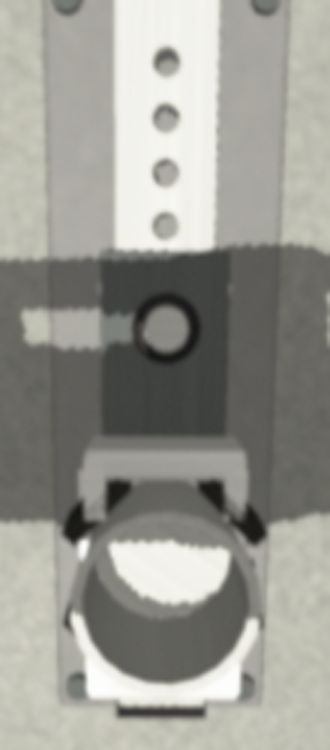

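Emit:
{"method": "carry_out", "body": {
  "grip": [1,1,1,1,1,1,1],
  "slide": [
    [-30,7,0],
    [-35,8,0],
    [-35,8,0],
    [-35,8,0],
    [-35,8,0],
    [-20,5,0],
    [0,0,0]
  ],
  "twist": [
    [-0.006,0,0],
    [0,0,0],
    [0,0,0],
    [0,0,0],
    [0,0,0],
    [0,0,0],
    [0,0,0]
  ]
}}

```text
time_s: 3.7
position: [0.4821, -0.2193, 0.2963]
tcp_rot: [[0.316, 0.949, -0.005], [0.949, -0.316, 0.007], [0.006, -0.007, -1.0]]
force: [-0.7, -0.2, -0.5]
opening: 0.999
```

```bash
python3 plan.py .475 -.305 .27; python3 -c "
from h import *
s,c=shot('wrist','w2');cv2.imwrite('pics/w2.png',c['color'][:,:,::-1])"
```

```text
t 3.7 pos [ 0.4821 -0.2193  0.2963] yaw(y-axis) -18.4 zaxis [-0.0046  0.0075 -1.    ] F [-0.7 -0.2 -0.5] open 0.999 q [-37.  18.  90.   0.  72. -18.]
tool delta mm [-83.7  20.5  25.7] len 89.9
twist needed [-0.0068 -0.0056  0.0104]
```

View pics/w2.png

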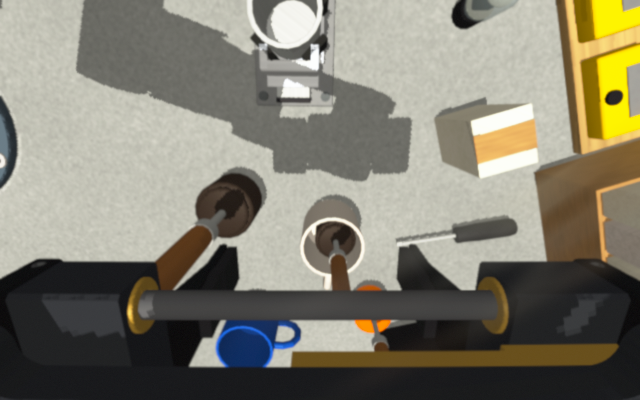

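The mug rim is centred at (332,247) with the brush stem rising from about (338,243). The big brush, left at (200,235), clears the fingers.

```bash
python3 - <<'E'
from h import *
s,c=load("w2")
print("mug",onz(s,c,[(332,247)],.085),"stem@z.1",onz(s,c,[(338,243)],.09))
P=cloud(s,c)
col=c["color"].astype(int)
m=(col.min(-1)>190)&(np.abs(P[...,2]-.085)<.006)&(np.linalg.norm(P[...,:2]-[.47,-.305],axis=-1)<.055)
q=P[m];A=np.c_[2*q[:,:2],np.ones(len(q))]
x=np.linalg.lstsq(A,(q[:,:2]**2).sum(1),rcond=None)[0];print("mug fit",x[:2],np.sqrt(x[2]+x[:2]@x[:2]),len(q))
m=(P[...,2]>.11)&(np.linalg.norm(P[...,:2]-[.475,-.305],axis=-1)<.04)&(P[...,2]<.22)
q=P[m]
for z in (.11,.12,.13,.14,.15,.16):
    k=q[np.abs(q[:,2]-z)<.006]; print(z,len(k),k.mean(0).round(4) if len(k) else "")
s,c=load("scene0");P=cloud(s,c)
m=(P[...,2]>.15)&(np.linalg.norm(P[...,:2]-[.358,-.2246],axis=-1)<.06);q=P[m];print("big",q.max(0),q.mean(0))
E
```

```text
mug [[ 0.47103469 -0.30381364  0.085     ]] stem@z.1 [[ 0.48004356 -0.29893139  0.09      ]]
mug fit [ 0.47084951 -0.30464989] 0.03780841494065868 473
0.11 34 [ 0.4772 -0.2988  0.1129]
0.12 94 [ 0.4771 -0.2997  0.1201]
0.13 71 [ 0.477  -0.2993  0.13  ]
0.14 80 [ 0.4771 -0.2994  0.1397]
0.15 86 [ 0.4769 -0.2994  0.1502]
0.16 96 [ 0.4767 -0.2994  0.1602]
big [ 0.37621466 -0.20502266  0.28216365] [ 0.36604083 -0.21522258  0.21871587]
```

Emit:
{"method": "carry_out", "body": {
  "grip": [1,1,1,1,1],
  "slide": [
    [-30,7,0],
    [-30,7,0],
    [-20,5,0],
    [-5,1,0],
    [0,0,0]
  ],
  "twist": [
    [-0.006,-0.005,0.006],
    [0,0,0],
    [0,0,0],
    [0,0,0],
    [0,0,0]
  ]
}}

```text
time_s: 4.25
position: [0.4749, -0.2951, 0.2949]
tcp_rot: [[0.311, 0.95, -0.003], [0.95, -0.311, 0.011], [0.009, -0.006, -1.0]]
force: [0.2, 0.5, -0.1]
opening: 1.0
```

```bash
python3 plan.py .476 -.305 .153 -18.6
```

```text
t 4.25 pos [ 0.4749 -0.2951  0.2949] yaw(y-axis) -18.12 zaxis [-0.0029  0.0106 -0.9999] F [ 0.2  0.5 -0.1] open 1.0 q [-43.  21.  86.   0.  74. -25.]
tool delta mm [-10.3   5.  141.8] len 142.3
twist needed [-0.0061 -0.0091  0.0084]
```

Emit:
{"method": "carry_out", "body": {
  "grip": [1,1,1,1,1,1,1],
  "slide": [
    [-10,5,0],
    [0,0,30],
    [0,0,40],
    [0,0,40],
    [0,0,20],
    [0,0,0],
    [0,0,0]
  ],
  "twist": [
    [-0.006,-0.009,0.008],
    [0,-0.005,0],
    [0,0,0],
    [0,0,0],
    [0,0,0],
    [0,0,0],
    [0,0,0]
  ]
}}

```text
time_s: 4.95
position: [0.4814, -0.3012, 0.1642]
tcp_rot: [[0.311, 0.95, 0.005], [0.95, -0.311, -0.01], [-0.008, 0.008, -1.0]]
force: [-0.3, 0.6, -0.1]
opening: 1.001
```

```bash
python3 plan.py .476 -.305 .153 -18.6; python3 -c "
from h import *
s,c=shot('scene','s1');crop(c,'s1',190,100,390,250,4)
s,c=shot('top','t1');crop(c,'t1',340,150,540,300,4)"
```

```text
t 4.95 pos [ 0.4814 -0.3012  0.1642] yaw(y-axis) -18.13 zaxis [ 0.005  -0.0096 -0.9999] F [-0.3  0.6 -0.1] open 1.001 q [-43.  30.  94.  -0.  55. -25.]
tool delta mm [-5.2 -4.1 11.2] len 13.0
twist needed [0.0077 0.0075 0.0082]
```

View pics/s1.png

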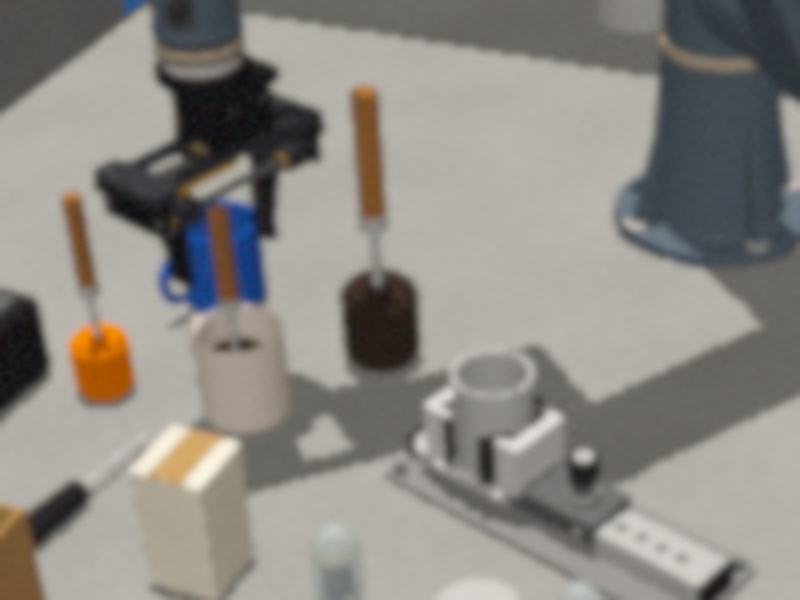

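The handle, crop (222,250), stands between the two fingers at (180,255) and (268,200). I'll correct the remaining offset and close.

Emit:
{"method": "carry_out", "body": {
  "grip": [1,1,0,-1,-1,-1,-1,-1],
  "slide": [
    [-5,-4,10],
    [0,0,1],
    [0,0,0],
    [0,0,0],
    [0,0,0],
    [0,0,0],
    [0,0,0],
    [0,0,0]
  ],
  "twist": [
    [0.006,0.006,0.005],
    [0,0,0],
    [0,0,0],
    [0,0,0],
    [0,0,0],
    [0,0,0],
    [0,0,0],
    [0,0,0]
  ]
}}

```text
time_s: 5.85
position: [0.4782, -0.308, 0.1579]
tcp_rot: [[0.317, 0.948, 0.009], [0.948, -0.317, -0.009], [-0.006, 0.012, -1.0]]
force: [-1.0, 0.3, 0.2]
opening: 0.537
```

```bash
python3 plan.py .476 -.305 .153 -18.6
```

```text
t 5.85 pos [ 0.4782 -0.308   0.1579] yaw(y-axis) -18.47 zaxis [ 0.0092 -0.0095 -0.9999] F [-1.   0.3  0.2] open 0.537 q [-44.  30.  94.  -0.  54. -26.]
tool delta mm [ 2.2 -3.1  4.8] len 6.1
twist needed [0.0118 0.006  0.0022]
```

Emit:
{"method": "carry_out", "body": {
  "grip": [-1,-1,-1,-1,-1,-1,-1],
  "slide": [
    [0,0,3],
    [0,0,0],
    [0,0,0],
    [0,0,0],
    [0,0,0],
    [0,0,0],
    [0,0,0]
  ],
  "twist": [
    [0.01,0.006,0],
    [0,0,0],
    [0,0,0],
    [0,0,0],
    [0,0,0],
    [0,0,0],
    [0,0,0]
  ]
}}

```text
time_s: 6.55
position: [0.4782, -0.3078, 0.1543]
tcp_rot: [[0.317, 0.949, 0.001], [0.949, -0.317, 0.001], [0.001, 0.0, -1.0]]
force: [-0.7, -0.0, -0.1]
opening: 0.198
```

```bash
python3 plan.py .476 -.305 .153 -18.6
```

```text
t 6.55 pos [ 0.4782 -0.3078  0.1543] yaw(y-axis) -18.46 zaxis [ 5.e-04  6.e-04 -1.e+00] F [-0.7 -0.  -0.1] open 0.198 q [-44.  31.  94.   0.  55. -26.]
tool delta mm [ 2.  -2.9  1.3] len 3.8
twist needed [ 0.0003 -0.0007  0.0024]
```

Emit:
{"method": "carry_out", "body": {
  "grip": [-1,-1,-1,-1,-1,-1],
  "slide": [
    [0,0,0],
    [0,0,-30],
    [0,0,-40],
    [0,0,-40],
    [0,0,-35],
    [0,0,0]
  ],
  "twist": [
    [0,0,0],
    [0,0,0],
    [0,0,0],
    [0,0,0],
    [0,0,0],
    [0,0,0]
  ]
}}

```text
time_s: 7.15
position: [0.4769, -0.3068, 0.3016]
tcp_rot: [[0.317, 0.948, -0.005], [0.948, -0.317, 0.006], [0.004, -0.007, -1.0]]
force: [-0.0, 0.6, -0.6]
opening: 0.198
```

```bash
python3 plan.py .506 -.048 .305 -18.6; python3 -c "
from h import *
s,c=shot('scene','s2');crop(c,'s2',190,60,390,210,4)"
```

```text
t 7.15 pos [ 0.4769 -0.3068  0.3016] yaw(y-axis) -18.47 zaxis [-0.0051  0.0062 -1.    ] F [-0.   0.6 -0.6] open 0.198 q [-44.  21.  85.   0.  75. -26.]
tool delta mm [254.7 -54.4  -1.9] len 260.5
twist needed [-0.0068 -0.0043  0.0022]
```

View pics/s2.png

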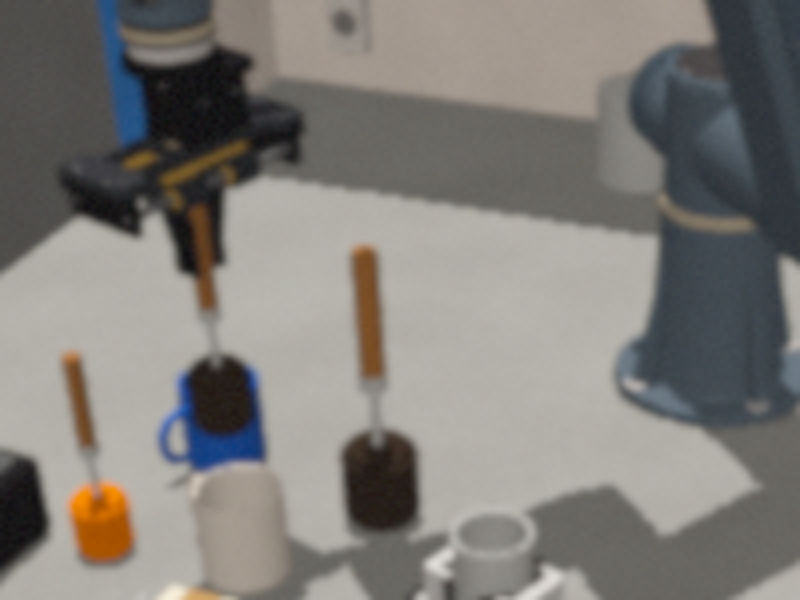

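Brush lifted clear of the mug: its head is at crop (222,395) and looks upright. I'll carry it over the can.

Emit:
{"method": "carry_out", "body": {
  "grip": [-1,-1,-1,-1,-1,-1,-1,-1,-1,-1],
  "slide": [
    [20,-4,0],
    [35,-7,-1],
    [35,-7,-1],
    [35,-8,-1],
    [35,-8,-1],
    [35,-8,0],
    [35,-8,0],
    [20,-4,0],
    [0,0,0],
    [0,0,0]
  ],
  "twist": [
    [-0.006,-0.004,0],
    [0,0,0],
    [0,0,0],
    [0,0,0],
    [0,0,0],
    [0,0,0],
    [0,0,0],
    [0,0,0],
    [0,0,0],
    [0,0,0]
  ]
}}

```text
time_s: 8.2
position: [0.4934, -0.0388, 0.2858]
tcp_rot: [[0.32, 0.947, -0.038], [0.947, -0.32, 0.019], [0.006, -0.042, -0.999]]
force: [-0.4, -0.2, -0.7]
opening: 0.197
```

```bash
python3 plan.py .506 -.048 .305 -18.6
```

```text
t 8.2 pos [ 0.4934 -0.0388  0.2858] yaw(y-axis) -18.67 zaxis [-0.0378  0.0192 -0.9991] F [-0.4 -0.2 -0.7] open 0.197 q [-18.  17.  94.   0.  72.   1.]
tool delta mm [ -4.6  14.1 -19.8] len 24.7
twist needed [-0.042  -0.0061 -0.0013]
```

Emit:
{"method": "carry_out", "body": {
  "grip": [-1,-1,-1,-1],
  "slide": [
    [-3,12,-18],
    [0,0,0],
    [0,0,0],
    [0,0,0]
  ],
  "twist": [
    [-0.04,-0.006,0],
    [0,0,0],
    [0,0,0],
    [0,0,0]
  ]
}}

```text
time_s: 8.6
position: [0.5052, -0.05, 0.3037]
tcp_rot: [[0.325, 0.946, -0.0], [0.946, -0.325, -0.002], [-0.002, 0.0, -1.0]]
force: [-0.2, -0.1, -0.9]
opening: 0.199
```

```bash
python3 plan.py .506 -.048 .300 -18.6; python3 -c "
from h import *
s,c=shot('scene','s3');crop(c,'s3',250,80,400,230,4)
s,c=shot('top','t3');crop(c,'t3',260,120,400,260,4)
s,c=shot('wrist','w3');cv2.imwrite('pics/w3.png',c['color'][:,:,::-1])"
```

```text
t 8.6 pos [ 0.5052 -0.05    0.3037] yaw(y-axis) -18.94 zaxis [-4.0e-04 -1.9e-03 -1.0e+00] F [-0.2 -0.1 -0.9] open 0.199 q [-18.  16.  93.  -0.  72.   1.]
tool delta mm [2.2 0.1 3.7] len 4.3
twist needed [ 0.0003  0.0019 -0.0059]
```

View pics/s3.png

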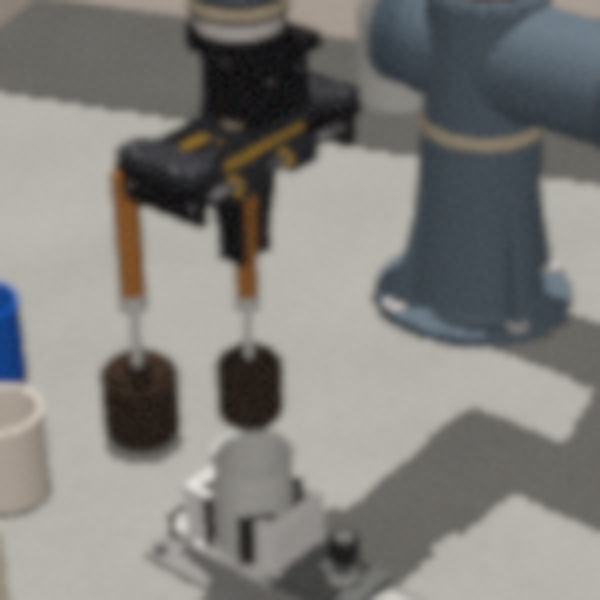

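View pics/w3.png

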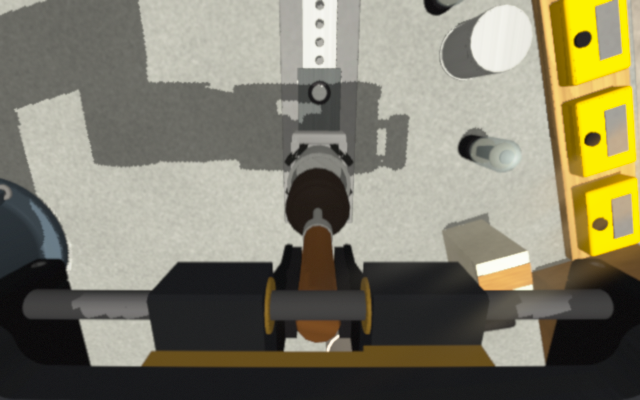

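The brush hangs over the can: head at crop (250,385), mouth at (255,445). I'll measure the head axis and tip height.

```bash
python3 - <<'E'
from h import *
def circ(q):
    A=np.c_[2*q[:,:2],np.ones(len(q))];x=np.linalg.lstsq(A,(q[:,:2]**2).sum(1),rcond=None)[0];return x[:2].round(4),np.sqrt(x[2]+x[:2]@x[:2]).round(4)
for f in("w3","s3"):
    s,c=load(f);P=cloud(s,c);col=c["color"].astype(int)
    m=(np.linalg.norm(P[...,:2]-[.505,-.05],axis=-1)<.05)&(P[...,2]>.13)&(P[...,2]<.23)&(col.sum(-1)<200)
    q=P[m];print(f,len(q),q.min(0).round(4),q.max(0).round(4))
    for z in np.arange(.14,.23,.01):
        k=q[np.abs(q[:,2]-z)<.005]
        if len(k)>8: print(z.round(3),len(k),circ(k),k.min(0).round(3),k.max(0).round(3))
    v,u=np.nonzero(m);print("px",u.min(),u.max(),v.min(),v.max(), u.mean())
s,c=load("s3")
print(proj(s,c,[[.5052,-.05,.152],[.5052,-.05,.214],[.5052,-.05,.30]]))
E
```

```text
w3 2915 [ 0.4783 -0.0743  0.1628] [ 0.5309 -0.0222  0.2179]
0.17 87 (array([ 0.504 , -0.0497]), np.float64(0.0269)) [ 0.487 -0.048  0.167] [ 0.531 -0.022  0.175]
0.18 78 (array([ 0.504 , -0.0496]), np.float64(0.0268)) [ 0.487 -0.046  0.175] [ 0.531 -0.022  0.185]
0.19 114 (array([ 0.504 , -0.0497]), np.float64(0.0269)) [ 0.482 -0.044  0.185] [ 0.53  -0.022  0.195]
0.2 131 (array([ 0.504 , -0.0496]), np.float64(0.0268)) [ 0.485 -0.044  0.195] [ 0.53  -0.022  0.204]
0.21 2053 (array([ 0.5051, -0.0467]), np.float64(0.0187)) [ 0.478 -0.074  0.206] [ 0.531 -0.022  0.215]
0.22 446 (array([ 0.5045, -0.0486]), np.float64(0.0162)) [ 0.484 -0.067  0.215] [ 0.525 -0.028  0.218]
px 286 348 168 233 317.22675814751284
s3 243 [ 0.4971 -0.0656  0.162 ] [ 0.5343 -0.0206  0.2176]
0.17 27 (array([ 0.5163, -0.0425]), np.float64(0.0153)) [ 0.513 -0.058  0.165] [ 0.533 -0.022  0.175]
0.18 43 (array([ 0.5115, -0.0441]), np.float64(0.0192)) [ 0.507 -0.06   0.175] [ 0.534 -0.021  0.185]
0.19 37 (array([ 0.5092, -0.0452]), np.float64(0.0207)) [ 0.503 -0.061  0.185] [ 0.533 -0.021  0.194]
0.2 41 (array([ 0.5094, -0.0457]), np.float64(0.0215)) [ 0.503 -0.062  0.195] [ 0.533 -0.022  0.205]
0.21 70 (array([ 0.5132, -0.0439]), np.float64(0.0159)) [ 0.497 -0.066  0.205] [ 0.533 -0.021  0.215]
0.22 18 (array([ 0.5128, -0.0464]), np.float64(0.0129)) [ 0.498 -0.061  0.215] [ 0.531 -0.032  0.218]
px 305 319 167 186 312.12345679012344
[[311.42788944 184.60338495]
 [310.92177682 168.27882941]
 [310.17333894 144.16297711]]
```

Emit:
{"method": "carry_out", "body": {
  "grip": [-1,-1,-1,-1,-1,-1],
  "slide": [
    [2,1,15],
    [0,0,25],
    [0,0,25],
    [0,0,25],
    [0,0,15],
    [0,0,0]
  ],
  "twist": [
    [0,0,0],
    [0,0,0],
    [0,0,0],
    [0,0,0],
    [0,0,0],
    [0,0,0]
  ]
}}

```text
time_s: 9.35
position: [0.5072, -0.0487, 0.1957]
tcp_rot: [[0.325, 0.946, 0.001], [0.946, -0.325, -0.002], [-0.002, 0.002, -1.0]]
force: [0.2, 0.4, -1.3]
opening: 0.199
```

```bash
python3 plan.py .507 -.0485 .193 -18.6
```

```text
t 9.35 pos [ 0.5072 -0.0487  0.1957] yaw(y-axis) -18.95 zaxis [ 0.0014 -0.0021 -1.    ] F [ 0.2  0.4 -1.3] open 0.199 q [-18.  23. 100.  -0.  56.   1.]
tool delta mm [ 0.2 -0.3  2.7] len 2.7
twist needed [ 0.002   0.0015 -0.0061]
```

Emit:
{"method": "carry_out", "body": {
  "grip": [-1,-1,-1],
  "slide": [
    [0,0,4],
    [0,0,1],
    [0,0,0]
  ],
  "twist": [
    [0,0,0],
    [0,0,0],
    [0,0,0]
  ]
}}

```text
time_s: 9.65
position: [0.5084, -0.0491, 0.1918]
tcp_rot: [[0.325, 0.946, 0.004], [0.946, -0.325, -0.003], [-0.001, 0.004, -1.0]]
force: [0.1, -0.4, -1.5]
opening: 0.205
```

```bash
python3 plan.py .507 -.0485 .193 -18.6; python3 -c "
from h import *
s,c=shot('wrist','w4');crop(c,'w4',200,40,440,260,3)
s,c=shot('scene','s4');crop(c,'s4',250,80,400,230,4)"
```

```text
t 9.65 pos [ 0.5084 -0.0491  0.1918] yaw(y-axis) -18.96 zaxis [ 0.0037 -0.0028 -1.    ] F [ 0.1 -0.4 -1.5] open 0.205 q [-18.  24. 100.  -0.  55.   1.]
tool delta mm [ 0.2 -1.5 -1.2] len 2.0
twist needed [ 0.0044  0.0014 -0.0062]
```

View pics/s4.png

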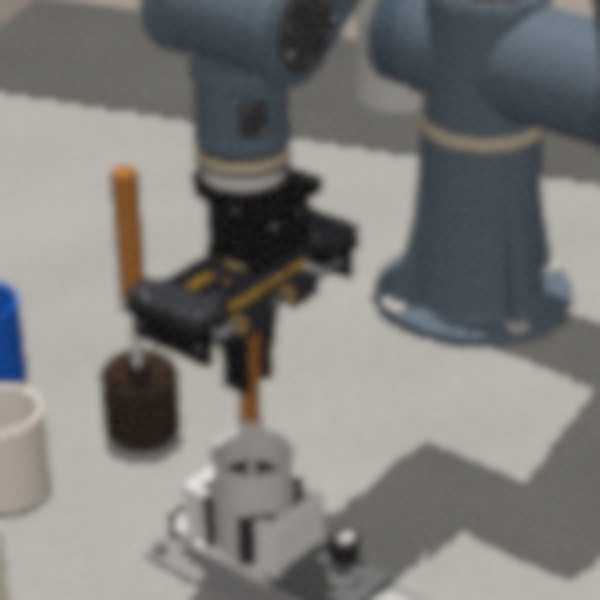

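View pics/w4.png

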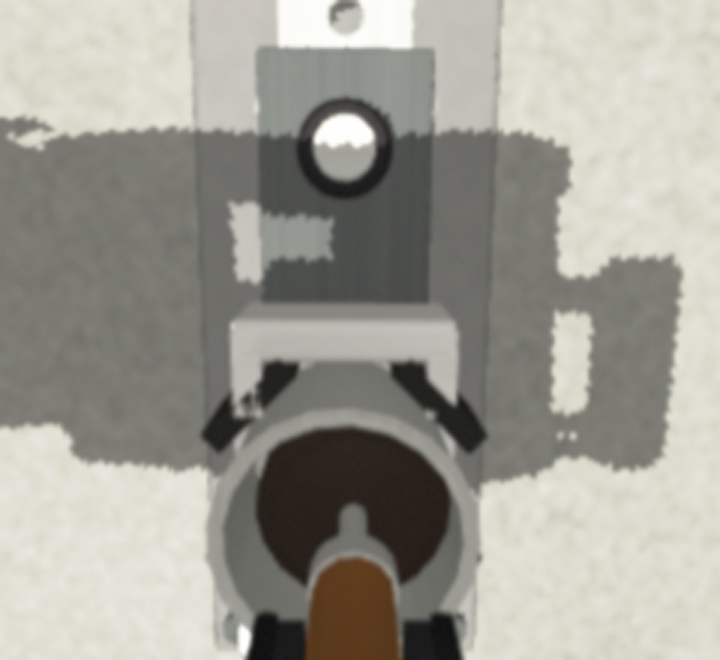

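The head sits inside the can, head centre about (353,505) and stem at (352,520) in the crop. I'll check the height of its top against the floor.

```bash
cat > headz.py <<'E'
import sys
from h import *
s,c=load(sys.argv[1]);P=cloud(s,c);col=c["color"].astype(int);p=s["position"]
m=(np.linalg.norm(P[...,:2]-p[:2],axis=-1)<.03)&(P[...,2]>.06)&(P[...,2]<p[2]-.02)&(col.sum(-1)<170)
m&=(col[...,0]-col[...,2]<40)
q=P[m];zt=np.percentile(q[:,2],[5,25,50,75,95]);k=q[np.abs(q[:,2]-zt[2])<.006]
print("n",len(q),"z pct",zt.round(4),"centre",((k.max(0)+k.min(0))/2).round(4),"tip est above floor",(zt[2]-.062-.037).round(4),"TCP",np.round(p,4))
E
python3 headz.py w4; python3 headz.py w3
```

```text
n 2176 z pct [0.0967 0.1017 0.1027 0.1033 0.104 ] centre [ 0.5082 -0.0493  0.1009] tip est above floor 0.0037 TCP [ 0.5084 -0.0491  0.1918]
n 2861 z pct [0.1846 0.2087 0.2138 0.2147 0.2155] centre [ 0.5045 -0.0481  0.2123] tip est above floor 0.1148 TCP [ 0.5048 -0.0497  0.3034]
```

Tip is about 4 mm above the floor and centred. Stroke up to about 60 mm.

Emit:
{"method": "carry_out", "body": {
  "grip": [-1,-1,-1,-1,-1],
  "slide": [
    [0,-1,-15],
    [0,0,-25],
    [0,0,-18],
    [0,0,0],
    [0,0,0]
  ],
  "twist": [
    [0.004,0,0],
    [0,0,0],
    [0,0,0],
    [0,0,0],
    [0,0,0]
  ]
}}

```text
time_s: 10.25
position: [0.5078, -0.0488, 0.2536]
tcp_rot: [[0.325, 0.946, 0.003], [0.946, -0.325, -0.003], [-0.001, 0.004, -1.0]]
force: [0.1, 0.5, -0.8]
opening: 0.201
```

```bash
python3 plan.py .507 -.0485 .192 -18.6; python3 -c "
from h import *
s,c=shot('wrist','w5')"; python3 headz.py w5
```

```text
t 10.25 pos [ 0.5078 -0.0488  0.2536] yaw(y-axis) -18.95 zaxis [ 0.0032 -0.0026 -1.    ] F [ 0.1  0.5 -0.8] open 0.201 q [-18.  19.  96.  -0.  64.   1.]
tool delta mm [ 0.1 -1.1 61.6] len 61.6
twist needed [ 0.0039  0.0014 -0.0061]
n 2855 z pct [0.1352 0.159  0.164  0.1649 0.1656] centre [ 0.5077 -0.0473  0.1625] tip est above floor 0.065 TCP [ 0.5078 -0.0488  0.2536]
```

Tip at +65 mm, so step 2 is met. Now down to the bottom, up, and down again.

Emit:
{"method": "carry_out", "body": {
  "grip": [-1,-1,-1,-1,-1,-1],
  "slide": [
    [0,-1,20],
    [0,0,25],
    [0,0,15],
    [0,0,1],
    [0,0,0],
    [0,0,0]
  ],
  "twist": [
    [0,0,0],
    [0,0,0],
    [0,0,0],
    [0,0,0],
    [0,0,0],
    [0,0,0]
  ]
}}

```text
time_s: 10.9
position: [0.5054, -0.0481, 0.1876]
tcp_rot: [[0.325, 0.946, -0.001], [0.946, -0.325, -0.001], [-0.001, -0.001, -1.0]]
force: [-1.0, -0.6, -1.9]
opening: 0.198
```

```bash
python3 plan.py .507 -.0485 .192 -18.6; python3 -c "
from h import *
s,c=shot('wrist','w6')"; python3 headz.py w6
```

```text
t 10.9 pos [ 0.5054 -0.0481  0.1876] yaw(y-axis) -18.95 zaxis [-0.0014 -0.001  -1.    ] F [-1.  -0.6 -1.9] open 0.198 q [-18.  24. 101.  -0.  55.   1.]
tool delta mm [ 0.1  1.6 -4.4] len 4.7
twist needed [-0.001   0.0014 -0.0062]
n 2126 z pct [0.0926 0.0976 0.0985 0.0991 0.0998] centre [ 0.5049 -0.0487  0.0967] tip est above floor -0.0005 TCP [ 0.5054 -0.0481  0.1876]
```

Tip is right at the floor with no real force (about 1–2 N). Up again.

Emit:
{"method": "carry_out", "body": {
  "grip": [-1,-1,-1,-1,-1],
  "slide": [
    [0,1,-15],
    [0,0,-25],
    [0,0,-20],
    [0,0,0],
    [0,0,0]
  ],
  "twist": [
    [0,0,0],
    [0,0,0],
    [0,0,0],
    [0,0,0],
    [0,0,0]
  ]
}}

```text
time_s: 11.45
position: [0.5078, -0.0488, 0.2522]
tcp_rot: [[0.325, 0.946, 0.004], [0.946, -0.325, -0.003], [-0.001, 0.005, -1.0]]
force: [-0.2, 0.2, -1.4]
opening: 0.199
```

```bash
python3 plan.py .507 -.0485 .192 -18.6; python3 -c "
from h import *
s,c=shot('wrist','w7')"; python3 headz.py w7
```

```text
t 11.45 pos [ 0.5078 -0.0488  0.2522] yaw(y-axis) -18.95 zaxis [ 0.0041 -0.0028 -1.    ] F [-0.2  0.2 -1.4] open 0.199 q [-18.  19.  96.  -0.  64.   1.]
tool delta mm [ 0.1 -1.2 60.2] len 60.2
twist needed [ 0.0048  0.0013 -0.0061]
n 2846 z pct [0.134  0.1576 0.1627 0.1635 0.1644] centre [ 0.508  -0.047   0.1611] tip est above floor 0.0637 TCP [ 0.5078 -0.0488  0.2522]
```

Emit:
{"method": "carry_out", "body": {
  "grip": [-1,-1,-1,-1,-1,-1],
  "slide": [
    [0,-1,18],
    [0,0,24],
    [0,0,13],
    [0,0,1],
    [0,0,0],
    [0,0,0]
  ],
  "twist": [
    [0,0,0],
    [0,0,0],
    [0,0,0],
    [0,0,0],
    [0,0,0],
    [0,0,0]
  ]
}}

```text
time_s: 12.1
position: [0.5055, -0.0481, 0.1913]
tcp_rot: [[0.325, 0.946, -0.0], [0.946, -0.325, -0.001], [-0.001, 0.0, -1.0]]
force: [0.1, 0.3, -1.7]
opening: 0.202
```

```bash
python3 plan.py .507 -.0485 .192 -18.6; python3 -c "
from h import *
s,c=shot('wrist','w8')"; python3 headz.py w8
```

```text
t 12.1 pos [ 0.5055 -0.0481  0.1913] yaw(y-axis) -18.96 zaxis [-4.0e-04 -1.3e-03 -1.0e+00] F [ 0.1  0.3 -1.7] open 0.202 q [-18.  24. 101.  -0.  56.   1.]
tool delta mm [ 0.1  1.5 -0.7] len 1.7
twist needed [ 0.0001  0.0014 -0.0062]
n 2189 z pct [0.0962 0.1012 0.1021 0.1027 0.1035] centre [ 0.5053 -0.0483  0.1006] tip est above floor 0.0031 TCP [ 0.5055 -0.0481  0.1913]
```

Third stroke done. I'll lift out and return to the mug.

Emit:
{"method": "carry_out", "body": {
  "grip": [-1,-1,-1,-1,-1,-1],
  "slide": [
    [0,0,-20],
    [0,0,-30],
    [0,0,-30],
    [0,0,-28],
    [0,0,-8],
    [0,0,0]
  ],
  "twist": [
    [0,0,0],
    [0,0,0],
    [0,0,0],
    [0,0,0],
    [0,0,0],
    [0,0,0]
  ]
}}

```text
time_s: 12.75
position: [0.5063, -0.0482, 0.3142]
tcp_rot: [[0.325, 0.946, 0.004], [0.946, -0.325, -0.003], [-0.001, 0.005, -1.0]]
force: [0.1, 0.9, -1.8]
opening: 0.202
```

```bash
python3 plan.py .471 -.3045 .305 -18.6
```

```text
t 12.75 pos [ 0.5063 -0.0482  0.3142] yaw(y-axis) -18.96 zaxis [ 0.0045 -0.0028 -1.    ] F [ 0.1  0.9 -1.8] open 0.202 q [-18.  15.  92.  -0.  73.   1.]
tool delta mm [-253.8   49.9    9.8] len 258.9
twist needed [ 0.0052  0.0012 -0.0063]
```

Emit:
{"method": "carry_out", "body": {
  "grip": [-1,-1,-1,-1,-1,-1,-1,-1,-1,-1],
  "slide": [
    [-20,4,0],
    [-35,7,0],
    [-35,7,0],
    [-35,7,0],
    [-35,7,0],
    [-35,7,0],
    [-30,6,0],
    [-15,3,0],
    [0,0,0],
    [0,0,0]
  ],
  "twist": [
    [0,0,0],
    [0,0,0],
    [0,0,0],
    [0,0,0],
    [0,0,0],
    [0,0,0],
    [0,0,0],
    [0,0,0],
    [0,0,0],
    [0,0,0]
  ]
}}

```text
time_s: 13.75
position: [0.4673, -0.2937, 0.2996]
tcp_rot: [[0.322, 0.947, -0.012], [0.947, -0.322, 0.013], [0.009, -0.016, -1.0]]
force: [0.7, 0.1, -1.4]
opening: 0.205
```

```bash
python3 plan.py .471 -.3045 .305 -18.6
```

```text
t 13.75 pos [ 0.4673 -0.2937  0.2996] yaw(y-axis) -18.79 zaxis [-0.0123  0.0132 -0.9998] F [ 0.7  0.1 -1.4] open 0.205 q [-44.  20.  86.   0.  74. -25.]
tool delta mm [-9.   6.9 -5.6] len 12.6
twist needed [-0.0159 -0.0086 -0.0034]
```

Emit:
{"method": "carry_out", "body": {
  "grip": [-1,-1,-1],
  "slide": [
    [-9,7,0],
    [0,0,0],
    [0,0,0]
  ],
  "twist": [
    [-0.016,-0.008,0],
    [0,0,0],
    [0,0,0]
  ]
}}

```text
time_s: 14.05
position: [0.4718, -0.3012, 0.2989]
tcp_rot: [[0.318, 0.948, 0.0], [0.948, -0.318, 0.002], [0.002, -0.0, -1.0]]
force: [-0.5, 0.6, -0.6]
opening: 0.201
```

```bash
python3 plan.py .471 -.3045 .305 -18.6;  python3 - <<'E'
from h import *
s,c=shot('top','t9');crop(c,'t9',360,150,500,290,4)
s,c=shot('scene','s9');crop(c,'s9',190,60,340,210,4)
s,c=shot('wrist','w9')
P=cloud(s,c);col=c["color"].astype(int);p=s["position"]
m=(np.linalg.norm(P[...,:2]-p[:2],axis=-1)<.04)&(P[...,2]>.12)&(P[...,2]<.225)&(col.sum(-1)<200)
q=P[m];k=q[(q[:,2]>.16)&(q[:,2]<.2)];
A=np.c_[2*k[:,:2],np.ones(len(k))];x=np.linalg.lstsq(A,(k[:,:2]**2).sum(1),rcond=None)[0];print(x[:2],np.sqrt(x[2]+x[:2]@x[:2]),len(k))
E
```

```text
t 14.05 pos [ 0.4718 -0.3012  0.2989] yaw(y-axis) -18.56 zaxis [ 4.0e-04  2.1e-03 -1.0e+00] F [-0.5  0.6 -0.6] open 0.201 q [-44.  20.  86.   0.  74. -26.]
tool delta mm [-3.4  0.3 -6.2] len 7.0
twist needed [-0.0003 -0.0022  0.0008]
[ 0.47130287 -0.30096465] 0.026788021975415733 370
```

View pics/s9.png

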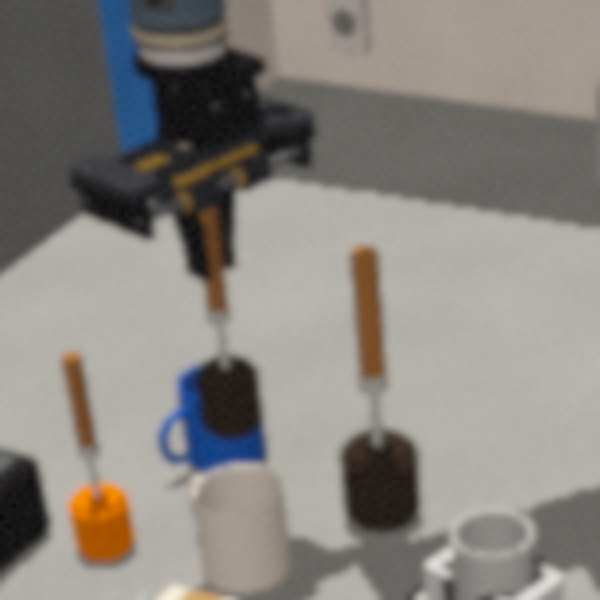

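The mug has not moved: its centre is still at crop (240,525). The brush hangs above it, so I'll lower it in.

Emit:
{"method": "carry_out", "body": {
  "grip": [-1,-1,-1,-1],
  "slide": [
    [-4,0,10],
    [0,0,20],
    [0,0,20],
    [0,0,0]
  ],
  "twist": [
    [0,0,0],
    [0,0,0],
    [0,0,0],
    [0,0,0]
  ]
}}

```text
time_s: 14.6
position: [0.4708, -0.3057, 0.2473]
tcp_rot: [[0.317, 0.948, 0.002], [0.948, -0.317, -0.001], [0.0, 0.002, -1.0]]
force: [-0.7, 0.5, -0.9]
opening: 0.2
```

```bash
python3 plan.py .471 -.3045 .158 -18.6
```

```text
t 14.6 pos [ 0.4708 -0.3057  0.2473] yaw(y-axis) -18.5 zaxis [ 2.4e-03 -6.0e-04 -1.0e+00] F [-0.7  0.5 -0.9] open 0.2 q [-44.  24.  90.   0.  66. -26.]
tool delta mm [ 1.2 -0.4 89.3] len 89.3
twist needed [ 0.0025 -0.0002  0.0017]
```

Emit:
{"method": "carry_out", "body": {
  "grip": [-1,-1,-1,-1,-1,-1],
  "slide": [
    [0,0,20],
    [0,0,25],
    [0,0,25],
    [0,0,12],
    [0,0,0],
    [0,0,0]
  ],
  "twist": [
    [0,0,0],
    [0,0,0],
    [0,0,0],
    [0,0,0],
    [0,0,0],
    [0,0,0]
  ]
}}

```text
time_s: 15.2
position: [0.4733, -0.3088, 0.1661]
tcp_rot: [[0.317, 0.948, 0.007], [0.948, -0.317, -0.006], [-0.003, 0.009, -1.0]]
force: [0.4, 0.5, -1.6]
opening: 0.196
```

```bash
python3 plan.py .471 -.3045 .157 -18.6;  python3 - <<'E'
from h import *
s,c=shot('scene','s10');crop(c,'s10',190,60,340,210,4)
E
```

```text
t 15.2 pos [ 0.4733 -0.3088  0.1661] yaw(y-axis) -18.5 zaxis [ 0.0073 -0.0057 -1.    ] F [ 0.4  0.5 -1.6] open 0.196 q [-44.  30.  94.   0.  55. -26.]
tool delta mm [ 3.3 -3.7  9. ] len 10.3
twist needed [0.0087 0.0031 0.0017]
```

View pics/s10.png

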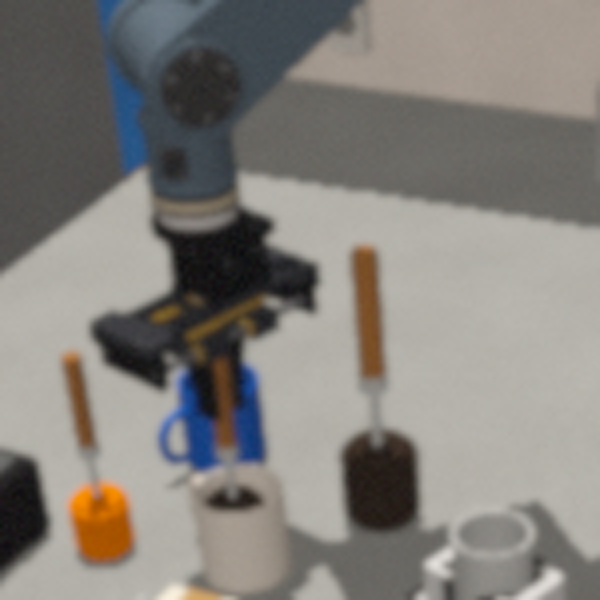

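Brush is in the mug, head top visible at crop (235,498). I'll lower the last bit and open.

Emit:
{"method": "carry_out", "body": {
  "grip": [-1,-1,-1,1,1,1,1,1,1,1,1,1],
  "slide": [
    [2,-3,8],
    [0,0,2],
    [0,0,0],
    [0,0,0],
    [0,0,0],
    [0,0,0],
    [0,0,0],
    [0,0,0],
    [0,0,0],
    [0,0,0],
    [0,0,0],
    [0,0,0]
  ],
  "twist": [
    [0.005,0,0],
    [0,0,0],
    [0,0,0],
    [0,0,0],
    [0,0,0],
    [0,0,0],
    [0,0,0],
    [0,0,0],
    [0,0,0],
    [0,0,0],
    [0,0,0],
    [0,0,0]
  ]
}}

```text
time_s: 16.45
position: [0.4736, -0.3081, 0.1601]
tcp_rot: [[0.317, 0.948, 0.009], [0.948, -0.317, -0.011], [-0.008, 0.012, -1.0]]
force: [-0.3, -0.7, 0.6]
opening: 0.933
```

```bash
python3 plan.py .471 -.3045 .157 -18.6;  python3 - <<'E'
from h import *
s,c=shot('scene','s11');crop(c,'s11',190,60,340,210,4)
E
```

```text
t 16.45 pos [ 0.4736 -0.3081  0.1601] yaw(y-axis) -18.49 zaxis [ 0.0095 -0.0111 -0.9999] F [-0.3 -0.7  0.6] open 0.933 q [-44.  30.  95.  -0.  54. -26.]
tool delta mm [ 2.6 -3.6  3. ] len 5.3
twist needed [0.0125 0.0076 0.0019]
```

View pics/s11.png

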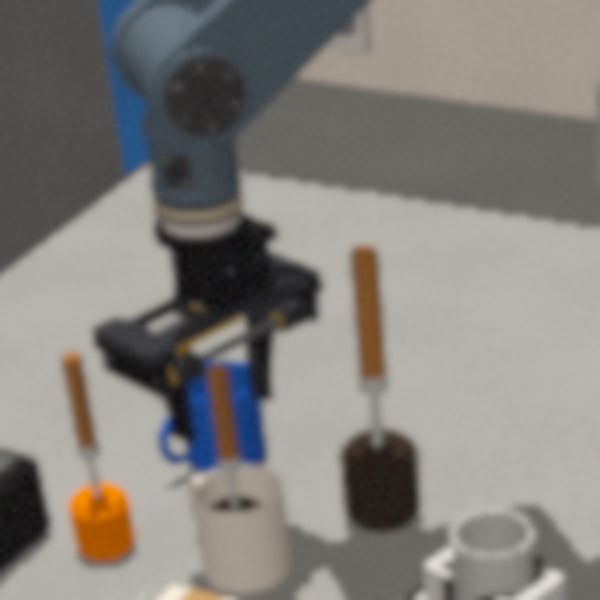

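The brush stands upright in the mug, released. I'll go up and over to the knob.

Emit:
{"method": "carry_out", "body": {
  "grip": [1,1,1,1,1,1],
  "slide": [
    [0,0,-15],
    [0,0,-35],
    [0,0,-40],
    [0,0,-40],
    [0,0,-15],
    [0,0,0]
  ],
  "twist": [
    [0.008,0.006,0],
    [0,0,0],
    [0,0,0],
    [0,0,0],
    [0,0,0],
    [0,0,0]
  ]
}}

```text
time_s: 17.1
position: [0.4722, -0.3069, 0.3087]
tcp_rot: [[0.317, 0.948, -0.0], [0.948, -0.317, 0.001], [0.001, -0.001, -1.0]]
force: [0.1, 0.4, -0.5]
opening: 0.999
```

Emit:
{"method": "carry_out", "body": {
  "grip": [1,1,1,1,1,1,1,1,1,1,1],
  "slide": [
    [20,-3,0],
    [35,-5,0],
    [35,-5,0],
    [35,-5,0],
    [35,-5,0],
    [35,-5,0],
    [35,-5,0],
    [35,-5,0],
    [35,-5,0],
    [20,-3,0],
    [0,0,0]
  ],
  "twist": [
    [0,0,0],
    [0,0,0],
    [0,0,0],
    [0,0,0],
    [0,0,0],
    [0,0,0],
    [0,0,0],
    [0,0,0],
    [0,0,0],
    [0,0,0],
    [0,0,0]
  ]
}}

```text
time_s: 18.2
position: [0.526, 0.0235, 0.2943]
tcp_rot: [[0.322, 0.947, -0.021], [0.947, -0.322, 0.008], [0.001, -0.022, -1.0]]
force: [0.6, 0.5, -0.2]
opening: 1.002
```

```bash
python3 plan.py .5365 .0405 .20 -18.6;  python3 - <<'E'
from h import *
s,c=shot('wrist','w12');cv2.imwrite('pics/w12.png',c['color'][:,:,::-1])
s,c=shot('top','t12');crop(c,'t12',360,150,500,290,4)
E
```

```text
t 18.2 pos [0.526  0.0235 0.2943] yaw(y-axis) -18.78 zaxis [-0.0207  0.0081 -0.9998] F [ 0.6  0.5 -0.2] open 1.002 q [-10.  18.  90.   0.  73.   9.]
tool delta mm [19.4  6.6 94.2] len 96.4
twist needed [-0.0222 -0.0011 -0.0031]
```

View pics/w12.png

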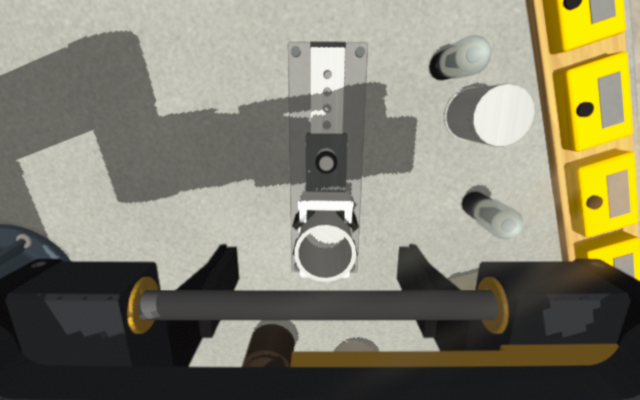

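View pics/t12.png

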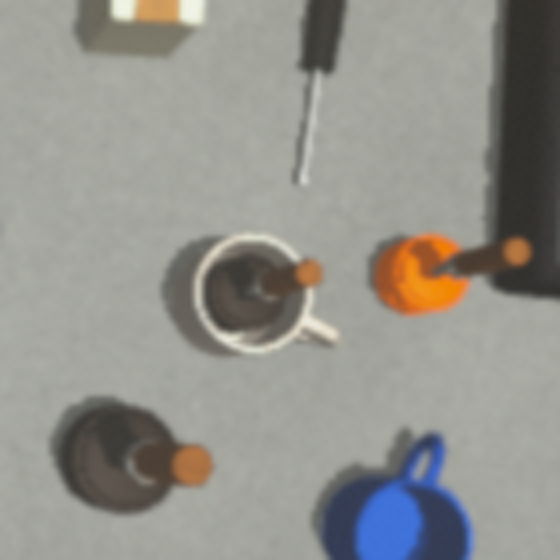

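The brush is back in the white mug, crop (250,290), and nothing else has shifted. I'll refine the knob from the wrist view, pixel about (326,162).

```bash
python3 - <<'E'
from h import *
s,c=load("w12");P=cloud(s,c);col=c["color"].astype(int)
m=(np.abs(P[...,2]-.082)<.006)&(np.linalg.norm(P[...,:2]-[.537,.041],axis=-1)<.025)
q=P[m];print("knob",q.mean(0),len(q));v,u=np.nonzero(m)
(a,b),r=cv2.minEnclosingCircle(np.c_[u,v].astype(np.float32));print(a,b,r,onz(s,c,[(a,b)],.082))
print("holes",onz(s,c,[(327,74),(327,125)],.03))
E
```

```text
knob [0.53696268 0.0416678  0.08195736] 376
326.0258483886719 161.64654541015625 11.108721733093262 [[0.53712893 0.0417672  0.082     ]]
holes [[0.5692744  0.1346787  0.03      ]
 [0.55041512 0.07757349 0.03      ]]
```

Emit:
{"method": "carry_out", "body": {
  "grip": [1,1,1,1,1],
  "slide": [
    [18,6,0],
    [0,0,30],
    [0,0,40],
    [0,0,20],
    [0,0,0]
  ],
  "twist": [
    [-0.02,0,0],
    [0,0,0],
    [0,0,0],
    [0,0,0],
    [0,0,0]
  ]
}}

```text
time_s: 18.8
position: [0.5384, 0.0293, 0.201]
tcp_rot: [[0.331, 0.944, 0.001], [0.944, -0.331, -0.003], [-0.003, 0.002, -1.0]]
force: [-0.6, 0.3, -0.3]
opening: 1.004
```

```bash
python3 plan.py .5365 .0405 .053 -18.6;  python3 - <<'E'
from h import *
s,c=shot('wrist','w13');cv2.imwrite('pics/w13.png',c['color'][:,:,::-1])
E
```

```text
t 18.8 pos [0.5384 0.0293 0.201 ] yaw(y-axis) -19.34 zaxis [ 7.0e-04 -3.4e-03 -1.0e+00] F [-0.6  0.3 -0.3] open 1.004 q [-9. 25. 96. -0. 59. 11.]
tool delta mm [ 10.4  -5.8 148. ] len 148.5
twist needed [ 0.0018  0.003  -0.0129]
```

View pics/w13.png

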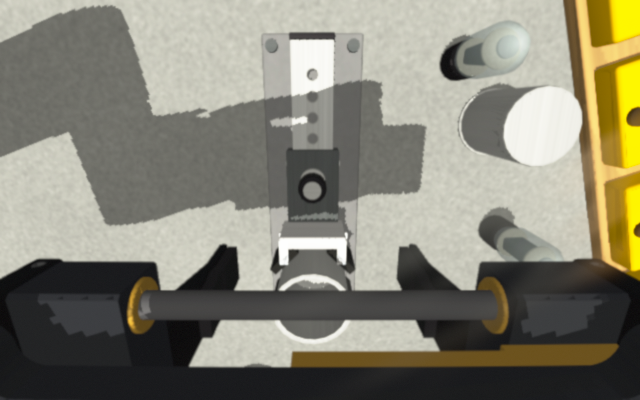

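Emit:
{"method": "carry_out", "body": {
  "grip": [1,1,1,1,1],
  "slide": [
    [11,-6,0],
    [0,0,20],
    [0,0,30],
    [0,0,20],
    [0,0,0]
  ],
  "twist": [
    [0,0.003,-0.012],
    [0,0,0],
    [0,0,0],
    [0,0,0],
    [0,0,0]
  ]
}}

```text
time_s: 19.35
position: [0.5436, 0.0412, 0.1381]
tcp_rot: [[0.321, 0.947, 0.02], [0.947, -0.321, -0.002], [0.005, 0.02, -1.0]]
force: [-0.2, 0.9, 0.5]
opening: 0.999
```

```bash
python3 plan.py .5368 .0412 .053 -18.6;  python3 - <<'E'
from h import *
s,c=shot('wrist','w14');cv2.imwrite('pics/w14.png',c['color'][:,:,::-1])
P=cloud(s,c)
m=(np.abs(P[...,2]-.082)<.006)&(np.linalg.norm(P[...,:2]-[.537,.041],axis=-1)<.02)
q=P[m];print("knob",q.mean(0),len(q))
E
```

```text
t 19.35 pos [0.5436 0.0412 0.1381] yaw(y-axis) -18.73 zaxis [ 0.0204 -0.0019 -0.9998] F [-0.2  0.9  0.5] open 0.999 q [-7. 30. 99.  0. 49. 11.]
tool delta mm [-2.6 -8.2 85. ] len 85.4
twist needed [ 0.0199 -0.0047 -0.0022]
knob [0.53743672 0.04233942 0.08190707] 960
```

View pics/w14.png

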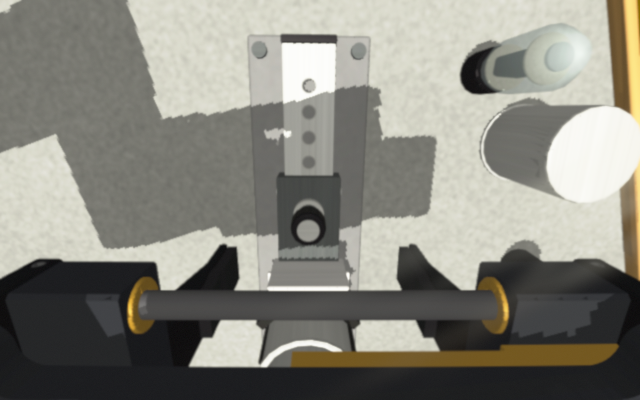

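Emit:
{"method": "carry_out", "body": {
  "grip": [1,1,1,1,1],
  "slide": [
    [-2,-6,0],
    [0,0,15],
    [0,0,15],
    [0,0,0],
    [0,0,0]
  ],
  "twist": [
    [0.02,-0.004,0],
    [0,0,0],
    [0,0,0],
    [0,0,0],
    [0,0,0]
  ]
}}

```text
time_s: 19.9
position: [0.5432, 0.0413, 0.1174]
tcp_rot: [[0.32, 0.947, 0.015], [0.947, -0.32, -0.001], [0.004, 0.014, -1.0]]
force: [0.1, -0.7, -0.4]
opening: 1.002
```

```bash
python3 plan.py .5372 .0418 .053 -18.6
```

```text
t 19.9 pos [0.5432 0.0413 0.1174] yaw(y-axis) -18.66 zaxis [ 1.490e-02 -8.000e-04 -9.999e-01] F [ 0.1 -0.7 -0.4] open 1.002 q [ -7.  32. 100.   0.  47.  11.]
tool delta mm [-1.7 -6.7 64.3] len 64.7
twist needed [ 0.0144 -0.004  -0.0011]
```

Emit:
{"method": "carry_out", "body": {
  "grip": [1,1,1,1,1,1],
  "slide": [
    [-1,-4,10],
    [0,-3,10],
    [0,-3,5],
    [0,0,0],
    [-1,-2,0],
    [0,0,0]
  ],
  "twist": [
    [0.01,-0.004,0],
    [0.005,0,0],
    [0.005,0,0],
    [0,0,0],
    [0.003,0,0],
    [0,0,0]
  ]
}}

```text
time_s: 20.5
position: [0.5315, 0.0433, 0.0928]
tcp_rot: [[0.32, 0.947, -0.007], [0.947, -0.32, 0.003], [0.0, -0.007, -1.0]]
force: [-0.3, -0.5, 0.2]
opening: 0.999
```

```bash
python3 plan.py .5372 .0418 .053 -18.6
```

```text
t 20.5 pos [0.5315 0.0433 0.0928] yaw(y-axis) -18.65 zaxis [-0.0069  0.0027 -1.    ] F [-0.3 -0.5  0.2] open 0.999 q [ -7.  34. 101.   0.  45.  11.]
tool delta mm [ 0.4  6.2 39.7] len 40.2
twist needed [-0.0074 -0.0003 -0.0009]
```

Emit:
{"method": "carry_out", "body": {
  "grip": [1,1,1,1,1,1],
  "slide": [
    [0,0,12],
    [0,0,12],
    [0,0,10],
    [0,0,4],
    [0,0,0],
    [0,0,0]
  ],
  "twist": [
    [0,0,0],
    [0,0,0],
    [0,0,0],
    [0,0,0],
    [0,0,0],
    [0,0,0]
  ]
}}

```text
time_s: 21.1
position: [0.5312, 0.0433, 0.0507]
tcp_rot: [[0.32, 0.947, -0.008], [0.947, -0.32, 0.003], [0.0, -0.008, -1.0]]
force: [-0.1, 0.0, 0.6]
opening: 1.003
```

```bash
python3 plan.py .5372 .0418 .053 -18.6
```

```text
t 21.1 pos [0.5312 0.0433 0.0507] yaw(y-axis) -18.66 zaxis [-0.0077  0.0028 -1.    ] F [-0.1  0.   0.6] open 1.003 q [ -7.  39. 103.   0.  39.  11.]
tool delta mm [ 0.5  6.2 -2.4] len 6.6
twist needed [-0.0082 -0.0002 -0.0011]
```

Height is good. Now the small centring across, then a look.

Emit:
{"method": "carry_out", "body": {
  "grip": [1,1,1],
  "slide": [
    [0,6,-1],
    [0,0,0],
    [0,0,0]
  ],
  "twist": [
    [-0.008,0,0],
    [0,0,0],
    [0,0,0]
  ]
}}

```text
time_s: 21.4
position: [0.5381, 0.0411, 0.0524]
tcp_rot: [[0.32, 0.947, 0.002], [0.947, -0.32, -0.0], [0.0, 0.002, -1.0]]
force: [0.8, 0.5, 0.5]
opening: 1.001
```

```bash
python3 plan.py .5372 .0418 .053 -18.6;  python3 - <<'E'
from h import *
s,c=shot('wrist','w15');crop(c,'w15',200,150,440,350,3)
s,c=shot('scene','s15');crop(c,'s15',260,110,400,250,4)
E
```

```text
t 21.4 pos [0.5381 0.0411 0.0524] yaw(y-axis) -18.66 zaxis [ 2.3e-03 -2.0e-04 -1.0e+00] F [0.8 0.5 0.5] open 1.001 q [ -7.  39. 102.   0.  39.  11.]
tool delta mm [ 0.3 -1.1 -0.6] len 1.3
twist needed [ 0.0023 -0.0005 -0.0011]
```

View pics/w15.png

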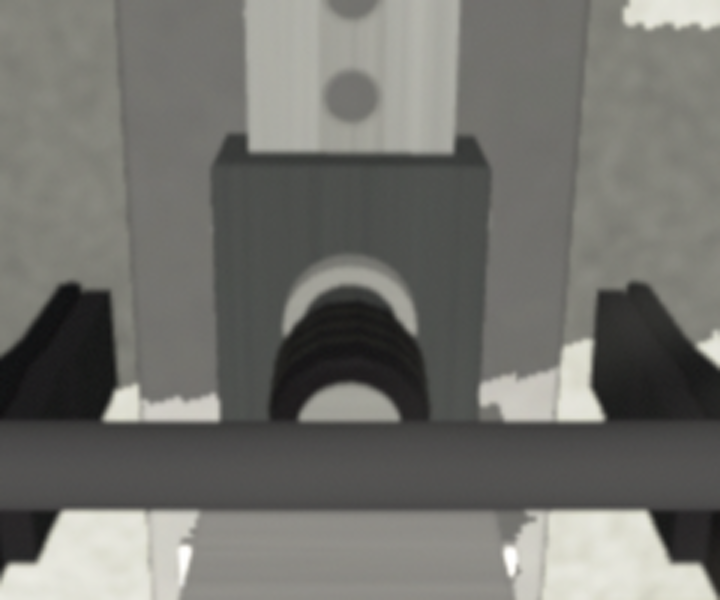

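View pics/s15.png

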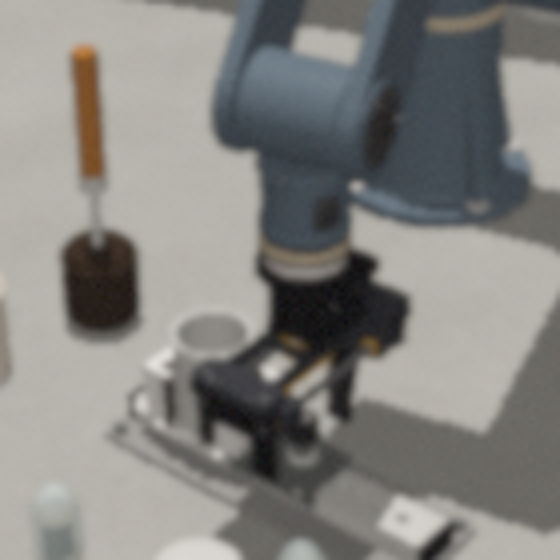

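The knob (350,400) sits centred between the fingers (70,380) and (640,380), and the gripper body is clear of the can. Closing.

Emit:
{"method": "carry_out", "body": {
  "grip": [-1,-1,-1,-1,-1,-1,-1,-1,-1,-1],
  "slide": [
    [0,-1,0],
    [0,0,0],
    [0,0,0],
    [0,0,0],
    [0,0,0],
    [0,0,0],
    [0,0,0],
    [0,0,0],
    [0,0,0],
    [0,0,0]
  ],
  "twist": [
    [0,0,0],
    [0,0,0],
    [0,0,0],
    [0,0,0],
    [0,0,0],
    [0,0,0],
    [0,0,0],
    [0,0,0],
    [0,0,0],
    [0,0,0]
  ]
}}

```text
time_s: 22.5
position: [0.5375, 0.0415, 0.0528]
tcp_rot: [[0.32, 0.947, 0.004], [0.947, -0.32, -0.001], [0.001, 0.004, -1.0]]
force: [0.0, 0.7, -0.4]
opening: 0.276
```

```bash
python3 plan.py .5372 .0418 .053 -18.6
```

```text
t 22.5 pos [0.5375 0.0415 0.0528] yaw(y-axis) -18.65 zaxis [ 3.8e-03 -5.0e-04 -1.0e+00] F [ 0.   0.7 -0.4] open 0.276 q [ -7.  39. 102.  -0.  39.  11.]
tool delta mm [ 0.2 -0.4 -0.2] len 0.5
twist needed [ 0.0037 -0.0007 -0.0009]
```

Emit:
{"method": "carry_out", "body": {
  "grip": [-1,-1,-1,-1],
  "slide": [
    [0,0,-5],
    [0,0,-4],
    [0,0,-2],
    [0,0,0]
  ],
  "twist": [
    [0,0,0],
    [0,0,0],
    [0,0,0],
    [0,0,0]
  ]
}}

```text
time_s: 22.9
position: [0.5374, 0.0414, 0.0626]
tcp_rot: [[0.32, 0.947, 0.003], [0.947, -0.32, -0.0], [0.001, 0.003, -1.0]]
force: [2.3, -0.0, -7.6]
opening: 0.273
```

```bash
python3 plan.py .5372 .0418 .0628 -18.6
```

```text
t 22.9 pos [0.5374 0.0414 0.0626] yaw(y-axis) -18.67 zaxis [ 3.e-03 -2.e-04 -1.e+00] F [ 2.3 -0.  -7.6] open 0.273 q [ -7.  38. 102.   0.  40.  11.]
tool delta mm [ 0.3 -0.3 -0.2] len 0.5
twist needed [ 0.0029 -0.0007 -0.0013]
```

Lift is 9.8 mm with a 7.6 N spring force. Now I'll slide along the rail (+x tool).

Emit:
{"method": "carry_out", "body": {
  "grip": [-1,-1,-1,-1],
  "slide": [
    [5,0,0],
    [6,0,0],
    [5,0,0],
    [0,0,0]
  ],
  "twist": [
    [0,0,0],
    [0,0,0],
    [0,0,0],
    [0,0,0]
  ]
}}

```text
time_s: 23.3
position: [0.5426, 0.0562, 0.0618]
tcp_rot: [[0.319, 0.948, 0.002], [0.948, -0.319, -0.002], [-0.002, 0.002, -1.0]]
force: [1.2, -1.7, -7.1]
opening: 0.272
```

```bash
python3 plan.py .5439 .0604 .0628 -18.6
```

```text
t 23.3 pos [0.5426 0.0562 0.0618] yaw(y-axis) -18.63 zaxis [ 0.0015 -0.0025 -1.    ] F [ 1.2 -1.7 -7.1] open 0.272 q [ -6.  38. 101.  -0.  41.  13.]
tool delta mm [ 4.4 -0.1 -1. ] len 4.5
twist needed [ 0.0022  0.0019 -0.0005]
```

Emit:
{"method": "carry_out", "body": {
  "grip": [-1,-1,-1],
  "slide": [
    [4,0,0],
    [0,0,0],
    [0,0,0]
  ],
  "twist": [
    [0,0,0],
    [0,0,0],
    [0,0,0]
  ]
}}

```text
time_s: 23.6
position: [0.5442, 0.0608, 0.0617]
tcp_rot: [[0.319, 0.948, 0.002], [0.948, -0.319, -0.002], [-0.002, 0.003, -1.0]]
force: [1.5, -3.6, -7.4]
opening: 0.276
```

```bash
python3 plan.py .5439 .0604 .0528 -18.6
```

```text
t 23.6 pos [0.5442 0.0608 0.0617] yaw(y-axis) -18.6 zaxis [ 0.0018 -0.0025 -1.    ] F [ 1.5 -3.6 -7.4] open 0.276 q [ -5.  38. 101.  -0.  41.  13.]
tool delta mm [-0.4 -0.2  8.9] len 8.9
twist needed [0.0025 0.0018 0.0001]
```

Travel is about 20.4 mm with 1 mm hole play. Letting the pin down.

Emit:
{"method": "carry_out", "body": {
  "grip": [-1,-1,-1,-1,-1],
  "slide": [
    [0,0,3],
    [0,0,3],
    [0,0,3],
    [0,0,1],
    [0,0,0]
  ],
  "twist": [
    [0,0,0],
    [0,0,0],
    [0,0,0],
    [0,0,0],
    [0,0,0]
  ]
}}

```text
time_s: 24.1
position: [0.5442, 0.0608, 0.053]
tcp_rot: [[0.319, 0.948, 0.002], [0.948, -0.319, -0.002], [-0.001, 0.003, -1.0]]
force: [0.3, -2.1, -6.9]
opening: 0.274
```

```bash
python3 plan.py .5439 .0604 .0528 -18.6
```

```text
t 24.1 pos [0.5442 0.0608 0.053 ] yaw(y-axis) -18.62 zaxis [ 0.0024 -0.0021 -1.    ] F [ 0.3 -2.1 -6.9] open 0.274 q [ -5.  39. 101.  -0.  40.  13.]
tool delta mm [-0.5 -0.1  0.2] len 0.6
twist needed [ 0.003   0.0013 -0.0004]
```

The force is still −6.9 N, where fully home should show about −5 to 0 N. I'll look before trusting it.

```bash
python3 - <<'E'
from h import *
s,c=shot('wrist','w16');crop(c,'w16',200,150,440,350,3)
s2,c2=shot('scene','s16');crop(c2,'s16',280,150,400,270,5)
for f in("w15","w16"):
    s,c=load(f);P=cloud(s,c);k=np.array([.5372,.0418]) if f=="w15" else np.array([.5442,.0608])
    m=(np.linalg.norm(P[...,:2]-k,axis=-1)<.02)&(P[...,2]>.055)&(P[...,2]<.11)
    v,u=np.nonzero(m);zz=P[m][:,2];print(f,len(zz),np.percentile(zz,[50,80,90,95,98]).round(4),s["force"].round(1))
E
```

```text
w15 1781 [0.0809 0.0826 0.083  0.0833 0.0837] [0.8 0.5 0.5]
w16 3516 [0.0819 0.0947 0.1024 0.1031 0.1072] [ 0.3 -2.1 -6.9]
```

View pics/w16.png

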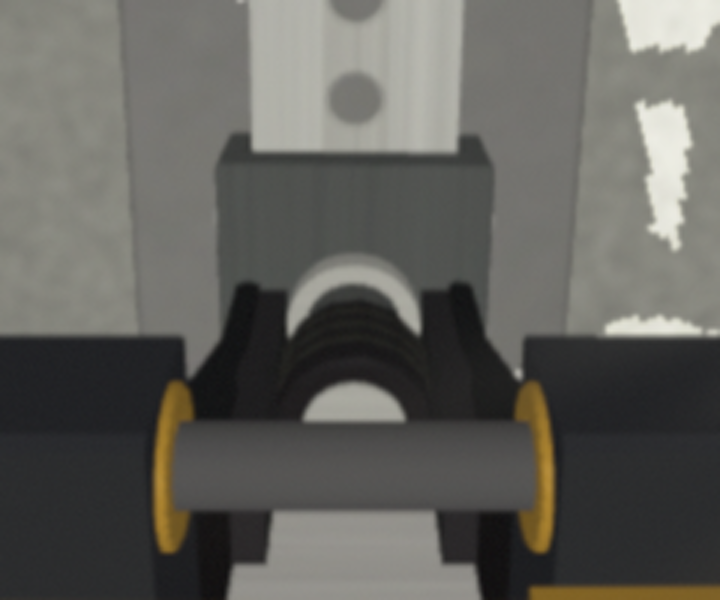

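View pics/s16.png

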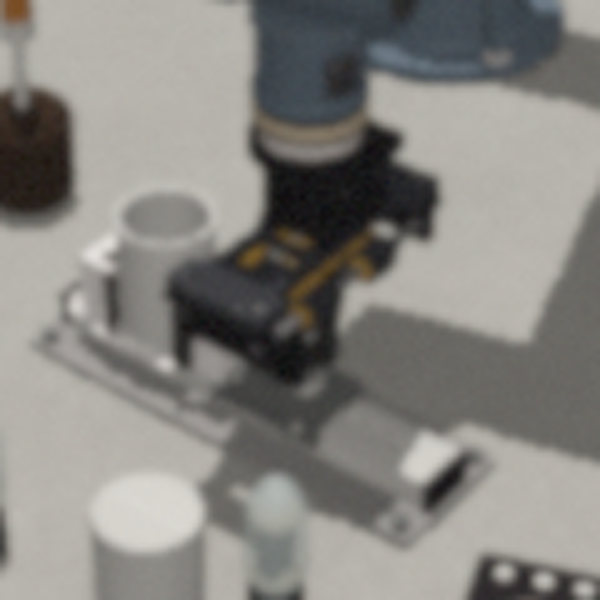

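The knob looks the same relative to the saddle as before, with its bottom edge near row 298 in both crops. I'll press down slightly and read the force change to confirm it is home.

Emit:
{"method": "carry_out", "body": {
  "grip": [-1,-1,-1],
  "slide": [
    [0,0,1],
    [0,0,0],
    [0,0,0]
  ],
  "twist": [
    [0,0,0],
    [0,0,0],
    [0,0,0]
  ]
}}

```text
time_s: 24.5
position: [0.5442, 0.0608, 0.0528]
tcp_rot: [[0.319, 0.948, 0.003], [0.948, -0.319, -0.002], [-0.001, 0.003, -1.0]]
force: [0.2, -1.7, -4.0]
opening: 0.277
```

```bash
python3 plan.py .5439 .0604 .0528 -18.6
```

```text
t 24.5 pos [0.5442 0.0608 0.0528] yaw(y-axis) -18.62 zaxis [ 0.0028 -0.0022 -1.    ] F [ 0.2 -1.7 -4. ] open 0.277 q [ -5.  39. 101.  -0.  40.  13.]
tool delta mm [-0.5 -0.2  0. ] len 0.5
twist needed [ 0.0033  0.0012 -0.0004]
```

Force moved 3 N for 0.2 mm. The spring alone would give only 0.05 N, so the pin is on its stop. One more light press.

Emit:
{"method": "carry_out", "body": {
  "grip": [-1,-1,-1,-1],
  "slide": [
    [0,0,1],
    [0,0,0],
    [0,0,0],
    [0,0,0]
  ],
  "twist": [
    [0,0,0],
    [0,0,0],
    [0,0,0],
    [0,0,0]
  ]
}}

```text
time_s: 24.9
position: [0.5442, 0.0608, 0.0528]
tcp_rot: [[0.319, 0.948, 0.003], [0.948, -0.319, -0.002], [-0.001, 0.003, -1.0]]
force: [-0.3, -1.7, 0.5]
opening: 0.276
```

```bash
python3 plan.py .5439 .0604 .0528 -18.6; python3 - <<'E'
from h import *
s,c=shot('wrist','w17')
P=cloud(s,c)
print("next free holes px crop ~ (352,98): ",onz(s,c,[(200+355/3,150+98/3)],.03), "before:",onz(*load("w15"),[(200+352/3,150+97/3)],.03))
# saddle front edge on z=.041 in both
for f,v in(("w15",163),("w17",163)): print(f,onz(*load(f),[(200+352/3,150+v/3)],.041))
s,c=shot('top','t17');crop(c,'t17',240,100,500,300,3)
s,c=shot('scene','s17')
P=cloud(s,c);m=(np.abs(P[...,2]-.122)<.005)&(np.linalg.norm(P[...,:2]-[.506,-.048],axis=-1)<.045)
q=P[m];A=np.c_[2*q[:,:2],np.ones(len(q))];x=np.linalg.lstsq(A,(q[:,:2]**2).sum(1),rcond=None)[0];print("can",x[:2],len(q),q[:,2].mean())
E
```

```text
t 24.9 pos [0.5442 0.0608 0.0528] yaw(y-axis) -18.62 zaxis [ 0.0029 -0.0022 -1.    ] F [-0.3 -1.7  0.5] open 0.276 q [ -5.  39. 101.  -0.  40.  13.]
tool delta mm [-0.5 -0.2 -0. ] len 0.5
twist needed [ 0.0035  0.0011 -0.0004]
next free holes px crop ~ (352,98):  [[0.55683548 0.09759243 0.03      ]] before: [[0.55028249 0.07839929 0.03      ]]
w15 [[0.54708709 0.06897963 0.041     ]]
w17 [[0.55314548 0.0885343  0.041     ]]
can [ 0.50721794 -0.04660318] 93 0.120941643805903
```

View pics/t17.png

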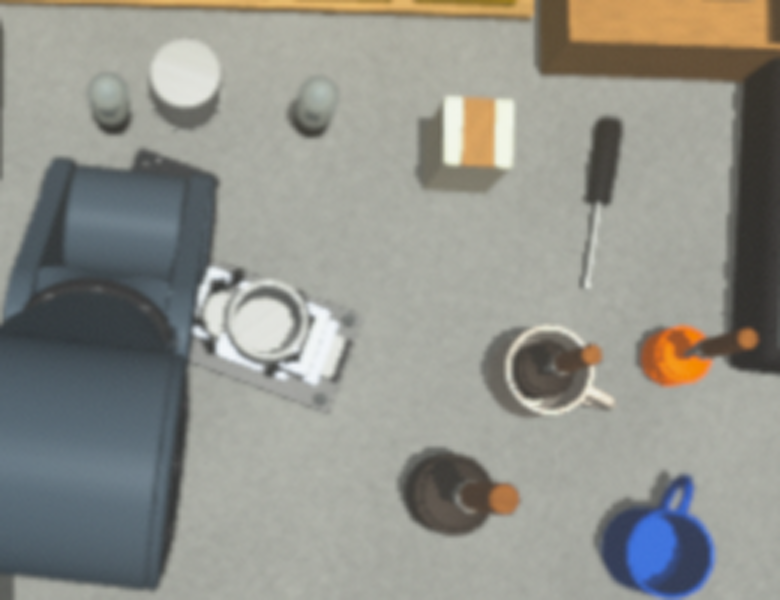

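The top view shows the jaw backed off, with a gap at crop (205,300). The can is standing on its seat at (265,320), the brush is in the mug at (550,360), and the bystanders are unmoved. The pin is home and the grip is held, so I'm handing in.

```bash
python3 -c "
from rig import bot
print(bot.hand_in()); s=bot.read_state(); print(s['time_s'],s['force'],s['opening'],s['position'])"
```

```text
the job is handed in; nothing more can be done
None
the job is handed in; nothing more can be done
```

The job is done and handed in at about 25 s. I pushed the brush from the white mug to the bottom of the clamped can three times and stood it back in the mug. I then pulled the knob, moved the jaw to the next hole and let the pin go home. The fingers still hold the knob.

**Brush strokes:** the wrist depth picture put the tip about 4, 0 and 3 mm above the can floor at the bottom. Between strokes it stood 65 and 64 mm above the floor, centred to about 3 mm.

**Jaw and pin:**
- The knob lifted 9.8 mm against 7.6 N.
- The wrist pose gave about 20.4 mm of travel and the camera 20.5 mm, against the 20 mm wanted.
- After letting down, the wrist force still read −6.9 N, more than the 5 N spring force expected with the pin home. Two light presses took it to about 0 N while the knob sank only 0.2 mm, so I took the pin to be on its stop. The knob height also matched its start.

**Last checks:** the can stood upright within about 2 mm of where I first measured it, and the mug and the bystanders in the top picture looked unmoved. The arm hid the bin and the reel, and the meter was outside my crop, so I did not re-check those three. No check failed, but the hand-in gave no verdict and I could not read the state afterwards.

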